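Flip the hex key and nip up the monitor-arm clamp bolt

ROBOT

A 6-joint arm with a two-finger parallel gripper is mounted at the origin on a cart in front of the work surface, level with it; the furniture and walls round the work are solid. World frame = base frame: x ahead of the robot, y to its left, z up, the work surface at z = 0. Lengths are in m, angles in rad, forces in N, time in s.
With the tool pointing down it reaches from about 0.35 to 0.975 m from the base axis. Payload 7.1 kg.
Tool frame: the origin (TCP) lies midway between the tips of the shut fingers; the grasp point (between the pads) lies 19 mm behind it (r.pinch_z is the distance from the TCP to the grasp point, in m); z points along the fingers, y is the line along which they close (so a half turn about z gives the same grasp; the last joint's range is limited). The gripper opens to 88 mm and grips with 3 to 60 N. Pads are 20 mm wide; open, the fingers measure 115 mm over their backs; the gripper's body (75 mm by 178 mm) begins 61 mm behind the grasp point.
Start: joints at [1.325, 0.423, 1.63, -0, 1.089, -0.019], TCP at [0.141, 0.609, 0.223] pointing down, gripper open.
Joint ranges: [-3, 3], [-0.9, 2.11], [0.09, 2.58], [-1.31, 4.45], [0.11, 2.69], [-2.54, 2.54]. Speed limits (rad/s): [2.39, 2.39, 3.01, 3.14, 3.14, 3.14].

INTERFACE

Orientations are given as a unit quaternion [x, y, z, w].
In Python, from station import r, snapshot, camera_model gives the robot as it stands.
- The arm moves only by the shell command python3 -m pendant 'ROWS' [FORCE]. ROWS is JSON, a list of rows, each an object with "dp": the shift along the tool's x, y, z in mm, a list of three; "turn": the turn about the tool's z in degrees; "jaw": the finger opening in mm, from 0 to 87.8. In form: [{"dp": [tx, ty, tz], "turn": turn, "jaw": jaw}, ...]. A call has 1 to 20 rows; each row shifts and turns the commanded pose from where the row before left it, along the tool's axes as they then stand; what a row does not reach is not made up. A row lasts 1/8 s, in which the tool goes at most 62.5 mm and 10.7 degrees, less where a joint would pass 70% of its speed; a pose out of reach is approached as far as the arm can. A call with a gripper value outside its range is refused whole. The fingers move at their own pace and stop on an object; FORCE is the grip in N (left out, the last holds). Time passes only in rows, so rows that do not move let the fingers close. It gives the time, the measured TCP pose, the force, the opening and the grip force at its end, in the units of the state.
- r.get_state(): the state, without advancing time (a new reading comes with each control period).
- snapshot(name): name is "side" or "top"; returns (picture, depth): 400x640x3 uint8, red, green, blue; 400x640 float32, m along the optical axis (not along the pixel's ray), 0 where there is no reading.
- camera_model(name): a dict with "intrinsics" (3x3 intrinsics, pixels), "R" (3x3) and "t" (3): a world point X has camera coordinates R X + t. Camera axes: x right, y down, z forward; pixel columns grow to the right and rows downward; lengths in m; the calibration is good to about 2 mm. A picture is of the moment at which its call begins. camera_model takes no time and is no camera call.
- r.sign_off(): hands the job in; it is judged then, once.
The state is a dict: "time": time; "q": joint angles; "qd": joint speeds; "joint_torque": joint torques, N m; "eef_pos": TCP position; "tool_rot": TCP orientation; "wrist_force": force on the tool from outside, world axes, zero at the start; "wrist_torque": the same for the moment, N m; "gripper_width": opening from 0.0 (shut) to 1.0 (fully open); "grasp_force": force on a finger pad.
Only numpy, scipy, OpenCV 4.12 (cv2) and the standard library are available. Lean on these libraries where they do the work, as an engineer would, in place of code of your own. Each camera call takes 0.05 s, during which the arm holds its last target. There are 200 camera calls.

TASK

The steel hex key has been left sticking out of the monitor-arm clamp bolt by its long arm. Pull it out, flip it so that its short arm goes all the way into the bolt, and use the long arm as the lever to tighten the bolt clockwise (as you face it) until it comes up against its stop, where the white line on its head meets the line on the block. Then take the key out and press it flat and fully home into its L-shaped pocket in the foam tray, leaving the white tub, the red case and the tall tumbler near it where they are.

Things in the scene. Friction and masses are not known exactly. Their poses are not given: they have to be found in the camera images.
- key: Loose L-shaped steel hex key, 240 g, 14 mm across flats, 16.2 across corners. Origin where the arms' centrelines cross at the bend; x along the long arm (tip at 130 mm), y along the short arm (tip at 64 mm), z normal to the L. Held level, both arms have upright flats to pinch from above. Starts with the long tip about 22 mm deep in the bolt, sagging a few degrees, short arm to the left.
- key_long_tip (a point): Centre of the end of the key's long arm. Both ends taper over their last 3 mm to 62 % of the width.
- key_short_tip (a point): Centre of the end of the key's short arm.
- mount: Monitor-arm post fixed to the desk: grey foot 110 x 90 x 10 mm, post 38 mm thick, 221 high, grey collar at 123 to 167 mm height with a block in front, 40 wide and 44 high, that carries the clamp bolt; an arm points away at the back. Origin on the post's axis at desk level. x = the bolt's axis, away from the robot into the bolt; y left, z up. Its yaw varies.
- bolt_mouth (a point): Centre of the front face of the bolt's head, 80 mm before the post's axis, 145 mm above the desk: mouth of the hex socket. The head is a dark round cylinder 27 mm across, 28 mm out of the block; socket 14.8 mm across flats, 26 mm deep. With the bolt at 0, two of the socket's flats face exactly left and right.
- bolt_floor (a point): Centre of the bottom of the hex socket, 26 mm behind bolt_mouth along the mount's x axis.
- bolt (a joint): Angle of the clamp bolt, positive clockwise as seen from the robot (tightening). Starts between -0.08 and 0.08; hard stop at 0.5, where the white line on its head stands upright below the white line on the block. Stiff (0.25 N m friction), stays where left. Play and give make the bolt lag the key by 0.2 to 0.3 rad, so the key swings about 0.8 rad.
- tray: Foam tray fixed to the desk, 152 x 164 x 33 mm, dark over a yellow layer that shows as the pocket's floor. Origin under its centre at desk level; yaw varies. L pocket 16.5 mm wide, floor 17 mm above the desk: long leg along the tray's -y, short leg along its +x, 2 mm play at the tips; the key fits one way only. A fixed small 6 mm hex key is set in the foam beside it.
- pocket_corner (a point): Where the key's origin lies when it is seated, 25 mm above the desk (key's x along the tray's -y, its y along the tray's +x; its top then flush with the foam). Finger notch across the long leg, centred 60 mm from here: 34 mm wide, 44 mm to either side of the leg's centreline, floor 5 mm above the desk.
- pocket_long (a point): Where key_long_tip lies when the key is seated.
- pocket_short (a point): Where key_short_tip lies when the key is seated.
- tin: Low white tub with a teal lid, 63 x 105 x 26 mm, lying right of the post. Origin at the centre of its underside. To be left alone.
- case: Red case with a black top panel, 120 x 60 x 30 mm, left of the post. Origin at the centre of its underside. To be left alone.
- tumbler: Light grey tumbler with a black lid, 90 mm across, 189 mm high, left of and behind the post. Origin at the centre of its underside. To be left alone.

How it is judged:
By the outcome, as a careful person would: the job done as asked, in the order asked, and still so for the second after the job is handed in, with the robot touching nothing.
It also fails if it takes over 58 s, if anything falls off the work surface, if the arm or the gripper's body presses on something with over 40 N, if the wrist force passes 120 N, or if a joint passes its speed limit or range.

## Working session

There is one attempt and no reset: what is moved stays moved. The work goes in short steps, Python scripts to look and compute and a shell command to move; the robot and the scene stay as the last step left them, time stands still between calls to the robot, and variables do not carry over. Pictures are saved under pics/ and viewed, at most 10 in all, crops included, and the job is handed in when it is done.

```bash
ls; mkdir -p pics
python3 - <<'E'
from station import r, snapshot, camera_model
import cv2, numpy as np
s=r.get_state(); print(s)
for n in ("side","top"):
    im,d=snapshot(n); cv2.imwrite(f"pics/{n}0.png",im[:,:,::-1]); np.savez(f"pics/{n}0.npz",im=im,d=d)
    print(n,camera_model(n))
E
```

```text
pics
{'time': 0.0, 'q': array([ 1.32499165e+00,  4.23822058e-01,  1.63066060e+00,  1.84383091e-06,
        1.08857450e+00, -1.90184920e-02]), 'qd': array([ 1.08497071e-03,  1.56252796e-03, -6.22152438e-05,  7.12847084e-04,
       -8.34854207e-05, -9.13591581e-06]), 'joint_torque': array([ 1.20766625e-03, -5.44623685e+01, -2.73671722e+01,  6.44246070e-02,
        2.26388482e-02, -1.23267059e-04]), 'eef_pos': array([0.14038565, 0.60848323, 0.22192496]), 'tool_rot': array([ 1.13150645e-01,  9.93577574e-01, -7.25731187e-04, -9.74844750e-05]), 'wrist_force': array([ 1.07943817, -0.61155845, -0.55662082]), 'wrist_torque': array([ 0.05678976, -0.05776768,  0.02593415]), 'grasp_force': 0.0, 'gripper_width': 0.9997378749332757}
side {'intrinsics': array([[452.36048841,   0.        , 321.50800652],
       [  0.        , 452.36048841, 200.43127478],
       [  0.        ,   0.        ,   1.        ]]), 'R': array([[-0.9968418 , -0.07860273, -0.01131529],
       [-0.03952814,  0.6147005 , -0.78776953],
       [ 0.06887635, -0.78483432, -0.61586617]]), 't': array([0.52715111, 0.0914617 , 1.28725668])}
top {'intrinsics': array([[395.006237  ,   0.        , 318.67743174],
       [  0.        , 395.006237  , 202.5025954 ],
       [  0.        ,   0.        ,   1.        ]]), 'R': array([[-0.01347032, -0.99987275, -0.00854562],
       [-0.98025838,  0.01489113, -0.19715923],
       [ 0.1972614 ,  0.00572112, -0.98033423]]), 't': array([0.00455081, 0.55149436, 1.04273251])}
```

View pics/side0.png

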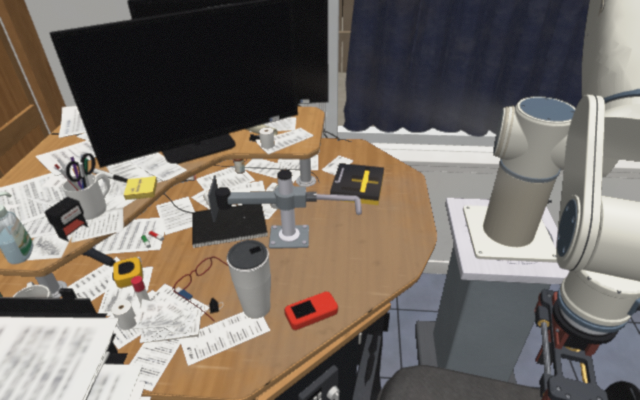

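View pics/top0.png

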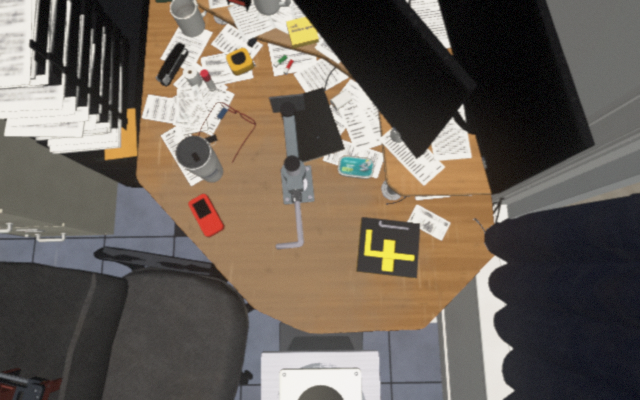

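```bash
cat > h.py <<'E'
import cv2, numpy as np
from station import r, snapshot, camera_model
def ray(n,px,z):
    c=camera_model(n);K,R,t=c["intrinsics"],c["R"],c["t"]
    px=np.atleast_2d(np.asarray(px,float))
    d=(R.T@np.linalg.inv(K)@np.c_[px,np.ones(len(px))].T).T; o=-R.T@t
    return o+d*((z-o[2])/d[:,2])[:,None]
def proj(n,X):
    c=camera_model(n);p=(np.atleast_2d(X)@c["R"].T+c["t"])@c["intrinsics"].T
    return p[:,:2]/p[:,2:]
def tri(pa,pb):
    A=[];
    P=[camera_model(n)["intrinsics"]@np.c_[camera_model(n)["R"],camera_model(n)["t"]] for n in("top","side")]
    X=cv2.triangulatePoints(P[0],P[1],np.float64(pa).reshape(2,1),np.float64(pb).reshape(2,1))[:,0]
    return X[:3]/X[3]
def world(n,d):
    c=camera_model(n);K=c["intrinsics"];v,u=np.indices(d.shape)
    p=np.stack([(u-K[0,2])/K[0,0]*d,(v-K[1,2])/K[1,1]*d,d],-1)-c["t"]
    return p@c["R"]
def grab(n,name):
    im,d=snapshot(n);cv2.imwrite(f"pics/{name}.png",im[:,:,::-1]);np.savez(f"pics/{name}.npz",im=im,d=d);return im,d
def crop(im,x,y,w,h,s): return cv2.resize(im[y:y+h,x:x+w,::-1],None,fx=s,fy=s,interpolation=cv2.INTER_CUBIC)
E
python3 - <<'E'
from h import *
T=np.load("pics/top0.npz");S=np.load("pics/side0.npz")
a=crop(T['im'],270,140,66,114,5)   # 330x570
b=crop(T['im'],350,210,80,75,5)    # 400x375
c=crop(S['im'],265,165,100,45,4)   # 400x180
o=np.zeros((570,740,3),np.uint8);o[:570,:330]=a;o[:375,335:735]=b;o[380:560,335:735]=c
cv2.imwrite("pics/c1.png",o)
W=world("top",T['d'])
print("desk z",W[300,330],W[265,250])
for v in (228,234,240): print([tuple(np.round(W[v,u],3)) for u in (298,299,300)])
print("tray",W[230,365],W[265,410],W[262,385])
im=T['im'].astype(int); R,G,B=im[...,0],im[...,1],im[...,2]
dk=((R<60)&(G<60)&(B<60)).astype(np.uint8); ye=((R>150)&(G>130)&(B<90)).astype(np.uint8)
m=((dk|ye)); m[:210]=0;m[285:]=0;m[:,:345]=0;m[:,432:]=0
m=cv2.morphologyEx(m,cv2.MORPH_CLOSE,np.ones((5,5)))
cs,_=cv2.findContours(m,0,2);c=max(cs,key=cv2.contourArea);rc=cv2.minAreaRect(c);print(rc)
P=ray("top",cv2.boxPoints(rc)+0.0,0.033);print(P,np.linalg.norm(np.diff(P,axis=0),axis=1))
E
```

```text
desk z [ 0.2855121  -0.03076714  0.00155569] [0.38474787 0.19380044 0.00153377]
[(np.float64(0.468), np.float64(0.049), np.float64(0.149)), (np.float64(0.468), np.float64(0.046), np.float64(0.147)), (np.float64(0.469), np.float64(0.044), np.float64(0.143))]
[(np.float64(0.454), np.float64(0.049), np.float64(0.142)), (np.float64(0.454), np.float64(0.047), np.float64(0.143)), (np.float64(0.454), np.float64(0.044), np.float64(0.144))]
[(np.float64(0.44), np.float64(0.05), np.float64(0.135)), (np.float64(0.439), np.float64(0.047), np.float64(0.144)), (np.float64(0.439), np.float64(0.044), np.float64(0.145))]
tray [ 0.47547556 -0.13144448  0.03400653] [ 0.37720225 -0.25083969  0.03514572] [ 0.3876374  -0.18748122  0.00608527]
((381.0157165527344, 246.69635009765625), (63.516475677490234, 34.655433654785156), 46.12330627441406)
[[ 0.46006503 -0.07950317  0.033     ]
 [ 0.52694048 -0.15173045  0.033     ]
 [ 0.39725344 -0.26765983  0.033     ]
 [ 0.33339029 -0.19581648  0.033     ]] [0.09843325 0.17394927 0.09612476]
```

View pics/c1.png

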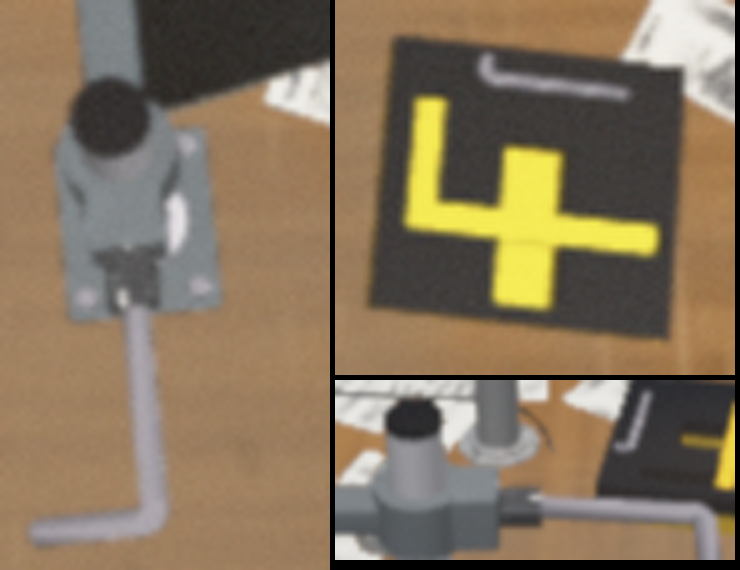

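```bash
cat > m.py <<'E'
from h import *
T=np.load("pics/top0.npz");S=np.load("pics/side0.npz");im=T['im']
hsv=cv2.cvtColor(im,cv2.COLOR_RGB2HSV).astype(int);H,Sa,V=[hsv[...,i] for i in range(3)]
# tray
ye=(H>20)&(H<35)&(Sa>150)&(V>120)
m=((V<95)|ye).astype(np.uint8);m[:205]=0;m[290:]=0;m[:,:345]=0;m[:,435:]=0
m=cv2.morphologyEx(m,cv2.MORPH_CLOSE,np.ones((7,7)));m=cv2.morphologyEx(m,cv2.MORPH_OPEN,np.ones((9,9)))
c=max(cv2.findContours(m,0,2)[0],key=cv2.contourArea);P=ray("top",c[:,0,:]+0.0,0.033)[:,:2]
(cx,cy),(w,h),a=cv2.minAreaRect((P*1000).astype(np.float32));print("tray",cx,cy,w,h,a)
yy,xx=np.nonzero(ye&(m>0));Y=ray("top",np.c_[xx,yy],0.017)[:,:2];print("yellow n",len(Y))
th=np.deg2rad(a if a<45 else a-90);
ex=np.array([np.cos(th),np.sin(th)]);ey=np.array([-ex[1],ex[0]]);L=(Y*1000-[cx,cy])@np.c_[ex,ey]
print("yaw",np.rad2deg(th),"yellow local range",L.min(0),L.max(0))
# key, in segments
k=(Sa<60)&(V>110)
def seg(rows,c0,c1,z):
    out=[]
    for v in rows:
        u=np.nonzero(k[v,c0:c1])[0]+c0
        if len(u): out.append((u.mean(),v,len(u)))
    o=np.array(out);X=ray("top",o[:,:2],z);f=np.polyfit(X[:,0],X[:,1],1);return o,X,f
o,X,f=seg(range(206,238),288,310,0.144);print("long: y=%.4f x + %.4f"%tuple(f),"yaw",np.rad2deg(np.arctan(f[0])),"res",np.std(X[:,1]-np.polyval(f,X[:,0])),o[::6])
cols=[];
for u in range(279,294):
    v=np.nonzero(k[238:254,u])[0]+238
    if len(v): cols.append((u,v.mean(),len(v)))
cols=np.array(cols);X=ray("top",cols[:,:2],0.140);g=np.polyfit(X[:,1],X[:,0],1);print("short: x=%.4f y + %.4f"%tuple(g),np.rad2deg(np.arctan(g[0])),cols[::5])
yy,xx=np.nonzero(k[236:256,270:310]);Q=ray("top",np.c_[xx+270,yy+236],0.140);print("blob xy",Q.min(0),Q.max(0))
# grey mount: foot front corners, bolt mouth
for nm,p,z in(("footFL",(70,318),.01),("footFR",(219,303),.01),("footBR",(203,130),.01),("mouth_guess",(134,308),.145),("posttop",(110,118),.221)):
    print(nm,ray("top",[(270+p[0]/5,140+p[1]/5)],z)[0])
W=world("top",T['d']);print("depth long",[np.round(W[v,298:301].mean(0),4) for v in(210,220,230,240)])
c=camera_model("top");print("cam",-c["R"].T@c["t"])
# tub, case, tumbler approx
print("tub",ray("top",[(338,150),(380,152),(376,180),(338,176)],.026)[:,:2])
E
python3 m.py
```

```text
tray 428.4425048828125 -194.4415283203125 162.7100067138672 149.8143768310547 82.94599151611328
yellow n 735
yaw -7.054008483886719 yellow local range [-64.92872665 -76.15389991] [45.71059928 64.23662289]
long: y=0.0836 x + 0.0070 yaw 4.776337621441784 res 0.0005925853135219117 [[297.5 206.    6. ]
 [297.5 212.    6. ]
 [298.5 218.    6. ]
 [298.5 224.    6. ]
 [299.5 230.    6. ]
 [300.  236.    7. ]]
short: x=-0.0784 y + 0.4329 -4.484243185072092 [[279.  245.5   6. ]
 [284.  245.5   6. ]
 [289.  244.5   6. ]]
blob xy [0.4194076  0.03677252 0.14      ] [0.44920592 0.10463421 0.14      ]
footFL [0.5588272  0.09735697 0.01      ]
footFR [0.56638111 0.01097208 0.01      ]
footBR [0.6707414  0.01926281 0.01      ]
mouth_guess [0.53657152 0.05184803 0.145     ]
posttop [0.61424108 0.05839201 0.221     ]
depth long [array([0.5143, 0.0462, 0.1474]), array([0.4886, 0.0462, 0.1481]), array([0.4634, 0.0464, 0.1468]), array([0.439 , 0.0468, 0.141 ])]
cam [ 0.3349774  -0.00962774  1.13099747]
tub [[ 0.71339519 -0.0619161 ]
 [ 0.70525194 -0.18454994]
 [ 0.62097921 -0.16931394]
 [ 0.63462932 -0.06009533]]
```

```bash
cat >> h.py <<'E'
from scipy.spatial.transform import Rotation as Ro
def to(xyz,yaw=None,s=None):
    "tool-axes mm shift (axes as they now stand) to world TCP xyz; turn deg to bring tool y to world yaw"
    s=s or r.get_state();M=Ro.from_quat(s["tool_rot"]).as_matrix();d=M.T@(np.asarray(xyz)-s["eef_pos"])*1000
    y0=np.degrees(np.arctan2(M[1,1],M[0,1]));t=None if yaw is None else -((yaw-y0+90)%180-90)
    print("t%.2f tcp"%s["time"],np.round(s["eef_pos"]*1000,1),"ytool %.2f"%y0,"tilt",np.round(M[2],3),"dp",np.round(d,1),"turn",t,"F",np.round(s["wrist_force"],1),"q6 %.2f"%s["q"][5],"w %.1f g %.1f"%(s["gripper_width"]*87.8,s["grasp_force"]))
E
python3 -c "
from h import *
print(tri((300.4,244),(359.3,198.3)), tri((297,203),(316.5+1,196.5)))
to((.481,.0472,.2),94.8)"
python3 -m pendant '[{"dp":[-33,-34,0],"turn":0,"jaw":50},{"dp":[-33,-34,0],"turn":0,"jaw":50},{"dp":[-33,-34,0],"turn":0,"jaw":50},{"dp":[-33,-34,0],"turn":0,"jaw":50},{"dp":[-33,-34,0],"turn":0,"jaw":50},{"dp":[-33,-34,0],"turn":0,"jaw":50},{"dp":[-33,-34,0],"turn":0,"jaw":50},{"dp":[-33,-34,0],"turn":0,"jaw":50},{"dp":[-33,-34,0],"turn":0,"jaw":50},{"dp":[-33,-34,0],"turn":0,"jaw":50},{"dp":[-33,-34,0],"turn":0,"jaw":50},{"dp":[-33,-34,0],"turn":0,"jaw":50},{"dp":[-33,-34,0],"turn":0,"jaw":50},{"dp":[-29,-28,0],"turn":0,"jaw":50},{"dp":[0,0,0],"turn":-9,"jaw":50},{"dp":[0,0,0],"turn":-9,"jaw":50},{"dp":[0,0,0],"turn":0,"jaw":50}]' 20
python3 -c "
from h import *
to((.481,.0472,.122),94.8)"
```

```text
[0.42594825 0.04384812 0.13664413] [0.53361287 0.05148478 0.14264638]
t0.10 tcp [140.4 608.5 222. ] ytool 77.01 tilt [ 0.    -0.001 -1.   ] dp [-458.1 -470.3   22.6] turn -17.793281723796838 F [-0.5 -0.8 -0.1] q6 -0.02 w 87.7 g 0.0
time: 2.22
eef_pos: [0.4809, 0.0479, 0.2224]
tool_rot: [-0.043, 0.999, -0.0, -0.0]
wrist_force: [-0.2, -0.5, -0.5]
gripper_width: 0.567
grasp_force: 0.0
t2.23 tcp [480.9  47.9 222.4] ytool 94.91 tilt [ 0.001  0.    -1.   ] dp [-1.000e-01 -7.000e-01  1.004e+02] turn 0.1079867559455181 F [-0.2 -0.5 -0.5] q6 -1.58 w 49.8 g 0.0
```

```bash
python3 -m pendant '[{"dp":[0,-0.7,30],"turn":0,"jaw":50},{"dp":[0,0,30],"turn":0,"jaw":50},{"dp":[0,0,25],"turn":0,"jaw":40},{"dp":[0,0,15],"turn":0,"jaw":30},{"dp":[0,0,0],"turn":0,"jaw":10},{"dp":[0,0,0],"turn":0,"jaw":10},{"dp":[0,0,0],"turn":0,"jaw":5},{"dp":[0,0,0],"turn":0,"jaw":5}]' 15
python3 - <<'E'
from h import *
to((.481,.0472,.122),94.8)
a,_=grab("top","t2");b,_=grab("side","s2")
o=np.zeros((560,800,3),np.uint8);x=crop(a,260,180,80,80,5);o[:400,:400]=x;y=crop(b,265,150,100,100,4);o[:400,400:800]=y
cv2.imwrite("pics/c2.png",o)
E
```

```text
time: 3.22
eef_pos: [0.4816, 0.0473, 0.1233]
tool_rot: [-0.044, 0.999, -0.0, 0.001]
wrist_force: [1.5, -0.7, -0.5]
gripper_width: 0.161
grasp_force: 15.0
t3.23 tcp [481.6  47.3 123.3] ytool 94.99 tilt [-0.001 -0.    -1.   ] dp [ 0.6 -0.   1.3] turn 0.18808416419733476 F [ 1.5 -0.7 -0.5] q6 -1.58 w 14.1 g 15.0
```

View pics/c2.png

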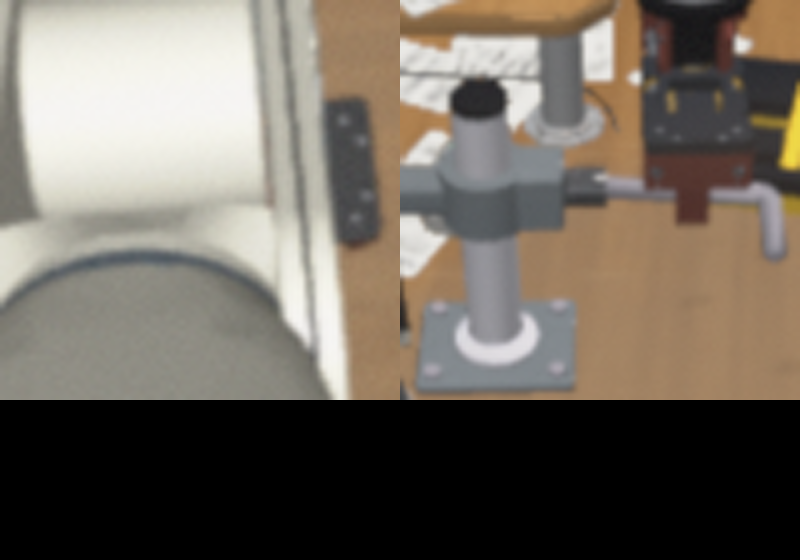

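```bash
python3 -m pendant '[{"dp":[0,0,-2],"turn":0,"jaw":5},{"dp":[0,0,-2],"turn":0,"jaw":5},{"dp":[0,0,0],"turn":0,"jaw":5}]' 15
python3 -m pendant '[{"dp":[0,0,0],"turn":0,"jaw":5},{"dp":[0,0,0],"turn":0,"jaw":5},{"dp":[6,0,0],"turn":0,"jaw":5},{"dp":[10,0,0],"turn":0,"jaw":5},{"dp":[15,0,0],"turn":0,"jaw":5},{"dp":[20,0,0],"turn":0,"jaw":5},{"dp":[20,0,0],"turn":0,"jaw":5},{"dp":[0,0,0],"turn":0,"jaw":5}]' 50
python3 - <<'E'
from h import *
to((.421,.0422,.126),4.8)
b,_=grab("side","s3");a,_=grab("top","t3")
E
python3 -m pendant '[{"dp":[0,0,0],"turn":6,"jaw":5},{"dp":[0,0,0],"turn":10,"jaw":5},{"dp":[0,0,0],"turn":10,"jaw":5},{"dp":[0,0,0],"turn":10,"jaw":5},{"dp":[0,0,0],"turn":10,"jaw":5},{"dp":[0,0,0],"turn":10,"jaw":5},{"dp":[0,0,0],"turn":10,"jaw":5},{"dp":[0,0,0],"turn":10,"jaw":5},{"dp":[0,0,0],"turn":10,"jaw":5},{"dp":[0,0,0],"turn":4,"jaw":5},{"dp":[0,0,0],"turn":0,"jaw":5}]'
python3 - <<'E'
from h import *
to((.421,.0422,.126),4.8)
b2,_=grab("side","s4");a2,_=grab("top","t4")
b=cv2.imread("pics/s3.png")[:,:,::-1]
o=np.zeros((600,800,3),np.uint8)
o[:300,:400]=crop(b,290,165,100,75,4);o[:300,400:]=crop(b2,290,165,100,75,4)
o[300:,:]=crop(a2,230,190,200,75,4)
cv2.imwrite("pics/c3.png",o)
E
```

```text
time: 3.7
eef_pos: [0.4811, 0.0474, 0.1267]
tool_rot: [-0.044, 0.999, 0.0, -0.0]
wrist_force: [1.6, -0.5, -3.5]
gripper_width: 0.161
grasp_force: 15.0
time: 4.7
eef_pos: [0.4081, 0.041, 0.1266]
tool_rot: [-0.044, 0.999, 0.0, -0.001]
wrist_force: [1.0, 0.0, -1.5]
gripper_width: 0.153
grasp_force: 50.0
t4.70 tcp [408.1  41.  126.6] ytool 95.01 tilt [ 0.002  0.    -1.   ] dp [-13.    0.1   0.6] turn -89.79282012002187 F [ 1.   0.  -1.5] q6 -1.59 w 13.4 g 50.0
time: 6.18
eef_pos: [0.4113, 0.0412, 0.1268]
tool_rot: [0.675, 0.738, 0.0, 0.0]
wrist_force: [0.7, 0.3, -1.5]
gripper_width: 0.153
grasp_force: 50.0
t6.17 tcp [411.3  41.2 126.8] ytool 5.05 tilt [-0.     0.001 -1.   ] dp [0.1 9.8 0.8] turn 0.2472844714467044 F [ 0.7  0.3 -1.5] q6 -0.02 w 13.5 g 50.0
```

View pics/c3.png

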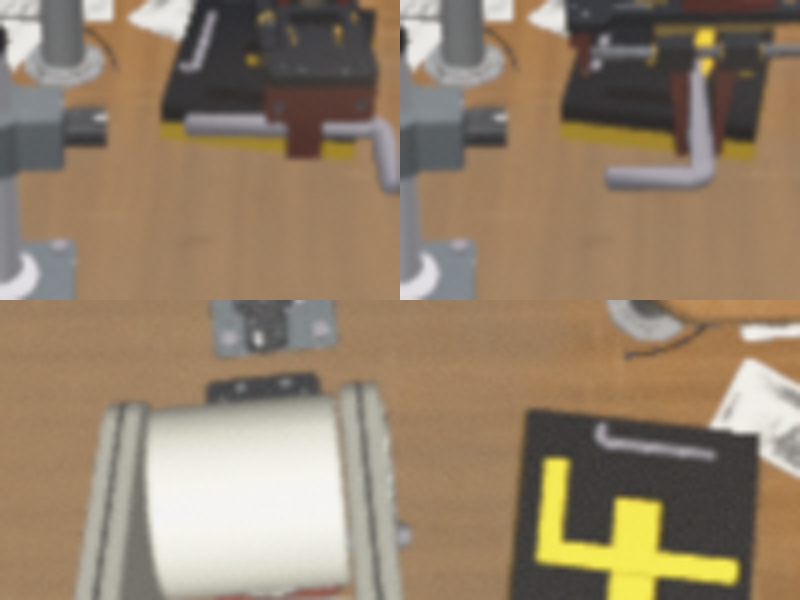

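```bash
cat > m2.py <<'E'
from h import *
def rayo(n,px):
    c=camera_model(n);K,R,t=c["intrinsics"],c["R"],c["t"];d=R.T@np.linalg.inv(K)@np.array([*px,1.]);return -R.T@t,d
def mask(im):
    h=cv2.cvtColor(im,cv2.COLOR_RGB2HSV).astype(int);return (h[...,1]<60)&(h[...,2]>95)
def cen(im,c0,c1,r0,r1):
    k=mask(im);o=[]
    for u in range(c0,c1):
        v=np.nonzero(k[r0:r1,u])[0]+r0
        if len(v): o.append((u,v.mean(),len(v)))
    return np.array(o)
a=np.load("pics/s3.npz")['im'];yaw=np.radians(5);e=np.array([np.cos(yaw),np.sin(yaw)]);p0=np.array([.4081,.041])
for c0,c1 in((338,346),(346,354),(374,382)):
    o=cen(a,c0,c1,190,203);u,v=o[:,0].mean(),o[:,1].mean();O,d=rayo("side",(u,v))
    nn=np.array([-e[1],e[0]]);l=((p0-O[:2])@nn)/(d[:2]@nn);X=O+l*d;print("s3 long",u,v,o[:,2].mean(),X,(X[:2]-p0)@e)
b=np.load("pics/s4.npz")['im'];o=cen(b,340,365,202,216);print(o[::4]);
X=ray("side",o[:,:2],.1458);k=o[:,2]>4;f=np.polyfit(X[k,0],X[k,1],1);print("short yaw if level",np.degrees(np.arctan(f[0])),f,X[k].min(0),X[k].max(0))
# bolt head dark: same view, centre line at z=.145
h=cv2.cvtColor(b,cv2.COLOR_RGB2HSV)[...,2]
q=[]
for u in range(307,316):
    v=np.nonzero(h[188:208,u]<75)[0]+188
    if len(v):q.append((u,v.mean(),len(v)))
q=np.array(q);print(q);Y=ray("side",q[:,:2],.145);print(Y[[0,-1]])
E
python3 m2.py
```

```text
s3 long 341.5 195.5 6.0 [0.47058425 0.04646666 0.14526663] 0.06272292486050005
s3 long 349.5 195.5 6.0 [0.44954143 0.04462566 0.14488911] 0.04159973377646744
s3 long 377.5 196.75 4.5 [0.3755586  0.038153   0.13939739] -0.03266569797401993
[[341.  208.5   4. ]
 [345.  209.    7. ]
 [349.  209.    7. ]
 [353.  208.5   6. ]
 [357.  208.5   6. ]
 [361.  208.5   6. ]]
short yaw if level 11.235557850369775 [0.19865034 0.0119887 ] [0.41121927 0.08971839 0.1458    ] [0.46690634 0.10330263 0.1458    ]
[[307.  199.5   2. ]
 [308.  199.5   2. ]
 [309.  199.5   2. ]
 [310.  199.5   2. ]
 [311.  199.5   2. ]
 [312.  199.5   2. ]
 [313.  199.5   2. ]
 [314.  199.5   2. ]
 [315.  199.5   2. ]]
[[0.55976769 0.06907013 0.145     ]
 [0.53889261 0.06772906 0.145     ]]
```

```bash
cat > m3.py <<'E'
from m2 import *
print('---')
a=np.load("pics/s3.npz")['im'];k=mask(a)
e=np.array([np.cos(yaw),np.sin(yaw)]);nn=np.array([-e[1],e[0]])
def along(px,off):
    O,d=rayo("side",px);l=((p0+off*nn-O[:2])@nn)/(d[:2]@nn);X=O+l*d;return (X[:2]-p0)@e,X[2]
for v in (194,195,196): print(v,''.join('#' if x else '.' for x in k[v,330:395]),a[v,333:340,2],a[v,384:394,2])
for v in (204,206,208): print(v,[i+380 for i in np.nonzero(k[v,380:396])[0]],a[v,380:396,2])
hv=cv2.cvtColor(a,cv2.COLOR_RGB2HSV);print("finger row",a[200,358:376].tolist())
print("tip",along((336,195.5),0),"bend outer at v196",along((389.5,197),0))
for v in(204,208): print("short edges",along((384.5,v),.04),along((389.5,v),.04))
for c in(361.5,370.5): print("finger",along((c,200),.018))
E
python3 m3.py | sed -n '/---/,$p'
```

```text
---
194 ......#####################..........................##.......... [ 42  43  60 102 140 148 149] [135 127 106  92  86  88  90  92  94  92]
195 ......#########################..........################........ [ 43  44  71 116 139 145 147] [161 160 138 110  92  89  91  93  95  94]
196 ......##########################........##################....... [ 46  48  71 109 124 127 129] [166 168 162 138 107  91  91  93  93  94]
204 [np.int64(384), np.int64(385), np.int64(386), np.int64(387), np.int64(388), np.int64(389)] [ 97  98  96  97 119 139 156 169 165 136 107  97  97  98  98  97]
206 [np.int64(384), np.int64(385), np.int64(386), np.int64(387), np.int64(388), np.int64(389)] [ 96  98  98  98 108 130 149 165 166 143 112 100 100 100 100 100]
208 [np.int64(384), np.int64(385), np.int64(386), np.int64(387), np.int64(388), np.int64(389), np.int64(390)] [101 100 100  98 102 124 142 159 165 144 114 102 101 101 102 101]
finger row [[152, 128, 50], [153, 127, 51], [144, 119, 49], [114, 92, 47], [89, 62, 46], [82, 52, 46], [82, 52, 46], [81, 51, 45], [82, 51, 44], [81, 51, 45], [82, 51, 45], [84, 57, 44], [100, 78, 45], [122, 101, 48], [125, 105, 49], [116, 97, 49], [105, 90, 48], [102, 86, 48]]
tip (np.float64(0.07724043888771592), np.float64(0.14552608781725196)) bend outer at v196 (np.float64(-0.06454434389160575), np.float64(0.1379911744871558))
short edges (np.float64(-0.04593988147390122), np.float64(0.14642602106918856)) (np.float64(-0.058797750703946626), np.float64(0.1461928895840191))
short edges (np.float64(-0.04692472204910543), np.float64(0.13319789053163478)) (np.float64(-0.059872906540763327), np.float64(0.1329615081859249))
finger (np.float64(0.011264797776917945), np.float64(0.14332001273211303))
finger (np.float64(-0.012252104850775266), np.float64(0.14289650746182092))
```

```bash
python3 -m pendant '[{"dp":[-15,0,0],"turn":0,"jaw":5},{"dp":[-20,8,-1],"turn":0,"jaw":5},{"dp":[-15,20,0],"turn":0,"jaw":5},{"dp":[-2.6,20,-0.5],"turn":0,"jaw":5},{"dp":[0,8,0],"turn":0,"jaw":5},{"dp":[0,0,0],"turn":0,"jaw":5}]' 50
python3 - <<'E'
from h import *
to((.4719,-.0063,.1283),5)
b,_=grab("side","s5");a,_=grab("top","t5")
o=np.zeros((600,800,3),np.uint8)
o[:300,:]=crop(b,290,180,100,38,8)[:300];o[300:,:]=crop(a,250,180,100,38,8)[:300]
cv2.imwrite("pics/c4.png",o)
E
```

```text
time: 7.02
eef_pos: [0.4707, -0.0067, 0.128]
tool_rot: [0.676, 0.737, -0.0, -0.0]
wrist_force: [-0.1, -0.2, -2.3]
gripper_width: 0.155
grasp_force: 50.0
t7.03 tcp [470.7  -6.7 128. ] ytool 5.01 tilt [ 0. -0. -1.] dp [ 0.3  1.3 -0.3] turn 0.010477400972192186 F [-0.1 -0.2 -2.3] q6 -0.13 w 13.6 g 50.0
```

View pics/c4.png

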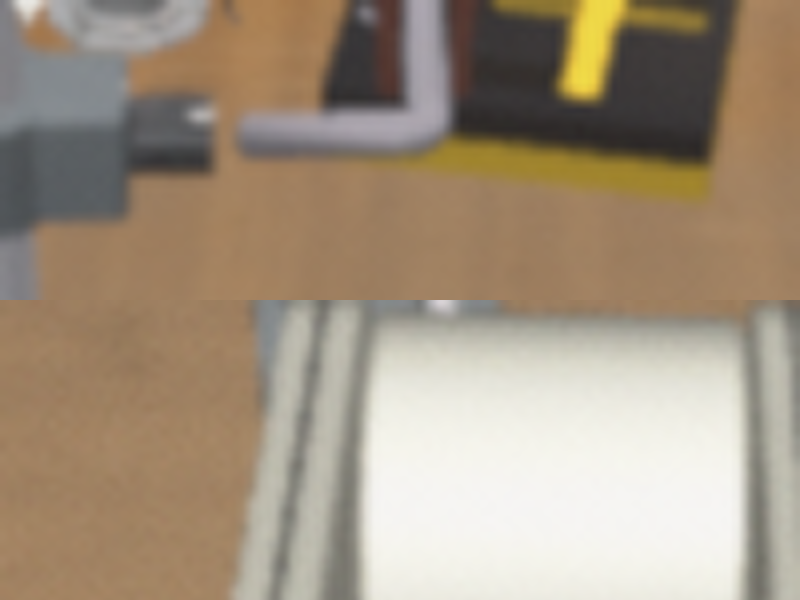

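```bash
python3 -m pendant '[{"dp":[0,4,0],"turn":0,"jaw":5},{"dp":[0,4,0],"turn":0,"jaw":5},{"dp":[0,3,0],"turn":0,"jaw":5},{"dp":[0,3,0],"turn":0,"jaw":5},{"dp":[0,0,0],"turn":0,"jaw":5}]' 
python3 -c "
from h import *
to((.4719,-.0063,.1283),5)"
```

```text
time: 7.75
eef_pos: [0.4819, -0.0055, 0.1274]
tool_rot: [0.675, 0.738, -0.002, -0.002]
wrist_force: [-7.7, -4.7, 2.7]
gripper_width: 0.157
grasp_force: 50.1
t7.75 tcp [481.9  -5.5 127.4] ytool 5.07 tilt [-0.    -0.006 -1.   ] dp [  0.1 -10.   -0.8] turn 0.0700735324459032 F [-7.7 -4.7  2.7] q6 -0.12 w 13.8 g 50.1
```

```bash
python3 -m pendant '[{"dp":[-0.7,0,-0.8],"turn":0,"jaw":5},{"dp":[-0.5,1,-0.5],"turn":0,"jaw":5},{"dp":[0,2,0],"turn":0,"jaw":5},{"dp":[0,0,0],"turn":0,"jaw":5}]' 
python3 -c "
from h import *
to((.4719,-.0063,.1283),5)"
```

```text
time: 8.25
eef_pos: [0.4829, -0.0063, 0.128]
tool_rot: [0.675, 0.738, -0.004, -0.004]
wrist_force: [-11.6, -2.7, 1.6]
gripper_width: 0.155
grasp_force: 50.4
t8.25 tcp [482.9  -6.3 128. ] ytool 5.11 tilt [ 0.   -0.01 -1.  ] dp [  1.  -11.   -0.2] turn 0.10886544617760308 F [-11.6  -2.7   1.6] q6 -0.13 w 13.6 g 50.4
```

```bash
python3 -m pendant '[{"dp":[-0.8,0,-0.8],"turn":0,"jaw":5},{"dp":[-0.6,0,-0.4],"turn":0,"jaw":5},{"dp":[0,1,0],"turn":0,"jaw":5},{"dp":[0,0,0],"turn":0,"jaw":5}]'
python3 - <<'E'
from h import *
to((.4719,-.0063,.1283),5)
b,_=grab("side","s6")
cv2.imwrite("pics/c5.png",crop(b,300,180,66,40,12))
E
```

```text
time: 8.75
eef_pos: [0.4867, -0.0064, 0.1299]
tool_rot: [0.675, 0.738, -0.001, -0.002]
wrist_force: [-4.6, 5.8, -2.0]
gripper_width: 0.15
grasp_force: 50.4
t8.75 tcp [486.7  -6.4 129.9] ytool 5.07 tilt [ 0.002 -0.005 -1.   ] dp [  1.4 -14.7   1.7] turn 0.06968275588164374 F [-4.6  5.8 -2. ] q6 -0.13 w 13.1 g 50.4
```

View pics/c5.png

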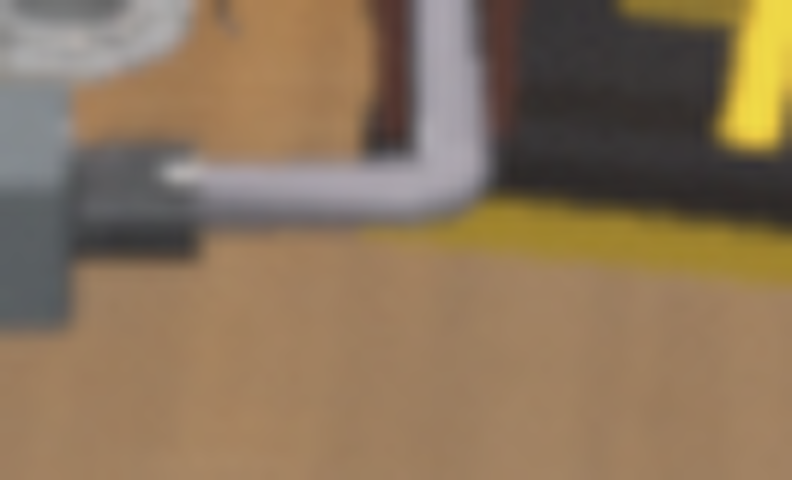

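```bash
python3 -m pendant '[{"dp":[0.8,2,0],"turn":0,"jaw":5},{"dp":[0,4,0],"turn":0,"jaw":5},{"dp":[0,4,0],"turn":0,"jaw":5},{"dp":[0,4,0],"turn":0,"jaw":5},{"dp":[0,0,0],"turn":0,"jaw":5}]' 
python3 -c "
from h import *
to((.4719,-.0063,.1283),5)"
```

```text
time: 9.43
eef_pos: [0.5012, -0.0043, 0.1299]
tool_rot: [0.675, 0.738, -0.001, -0.002]
wrist_force: [-4.0, 6.2, -2.3]
gripper_width: 0.154
grasp_force: 50.2
t9.43 tcp [501.2  -4.3 129.9] ytool 5.05 tilt [ 0.002 -0.004 -1.   ] dp [  0.6 -29.4   1.7] turn 0.05409833011712806 F [-4.   6.2 -2.3] q6 -0.12 w 13.5 g 50.2
```

```bash
python3 -m pendant '[{"dp":[0.7,2,0],"turn":0,"jaw":5},{"dp":[0,2,0],"turn":0,"jaw":5},{"dp":[0,2,0],"turn":0,"jaw":5},{"dp":[0,0,0],"turn":0,"jaw":5}]' 
python3 -c "
from h import *
to((.4719,-.0063,.1283),5)"
```

```text
time: 9.93
eef_pos: [0.5054, -0.0039, 0.1296]
tool_rot: [0.675, 0.738, -0.002, -0.003]
wrist_force: [-10.3, 1.5, -0.3]
gripper_width: 0.157
grasp_force: 50.3
t9.93 tcp [505.4  -3.9 129.6] ytool 5.07 tilt [ 0.001 -0.007 -1.   ] dp [  0.6 -33.5   1.5] turn 0.06886110006405488 F [-10.3   1.5  -0.3] q6 -0.12 w 13.8 g 50.3
```

```bash
python3 -m pendant '[{"dp":[0,2,0],"turn":0,"jaw":5},{"dp":[0,1,0],"turn":0,"jaw":5},{"dp":[0,0,0],"turn":0,"jaw":5}]'
python3 - <<'E'
from h import *
to((.4719,-.0063,.1283),5)
b,_=grab("side","s7")
cv2.imwrite("pics/c6.png",crop(b,290,175,80,50,10))
E
```

```text
time: 10.3
eef_pos: [0.5058, -0.0042, 0.129]
tool_rot: [0.675, 0.738, -0.005, -0.004]
wrist_force: [-14.7, -1.3, 2.8]
gripper_width: 0.155
grasp_force: 50.4
t10.30 tcp [505.8  -4.2 129. ] ytool 5.10 tilt [ 0.    -0.013 -1.   ] dp [  0.9 -33.9   1.1] turn 0.10101492054620564 F [-14.7  -1.3   2.8] q6 -0.12 w 13.6 g 50.4
```

View pics/c6.png

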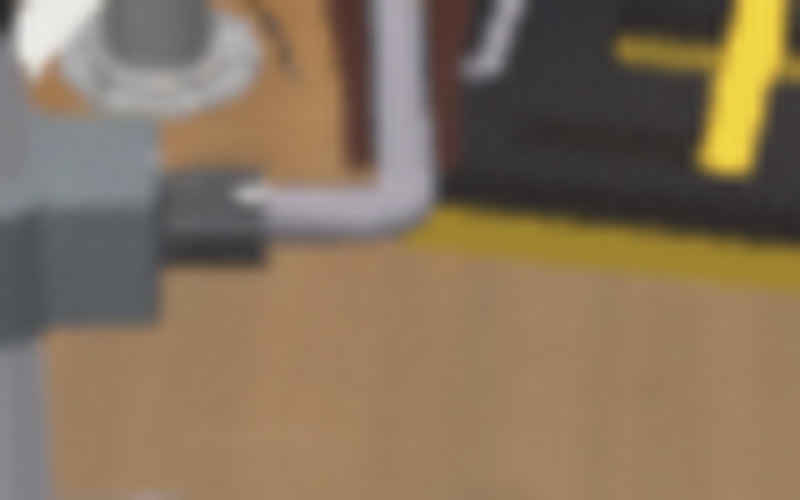

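```bash
python3 -m pendant '[{"dp":[0,-3,0],"turn":0,"jaw":5},{"dp":[0,0,0],"turn":0,"jaw":26},{"dp":[0,0,0],"turn":0,"jaw":26},{"dp":[-15,0,0],"turn":0,"jaw":26},{"dp":[-20,0,3],"turn":0,"jaw":26},{"dp":[-8,0,2],"turn":0,"jaw":26},{"dp":[0,0,0],"turn":0,"jaw":5},{"dp":[0,0,0],"turn":0,"jaw":5},{"dp":[0,0,0],"turn":0,"jaw":5}]' 15
python3 - <<'E'
from h import *
to((.4719,-.0063,.1283),5)
b,_=grab("side","s8")
t,_=grab("top","t8")
o=np.zeros((600,800,3),np.uint8);o[:,:400]=crop(b,290,155,50,75,8);o[:,400:]=crop(t,290,160,50,75,8)
cv2.imwrite("pics/c7.png",o)
E
```

```text
time: 11.48
eef_pos: [0.5108, -0.0472, 0.1252]
tool_rot: [0.675, 0.738, -0.001, -0.001]
wrist_force: [-4.0, -5.6, -0.1]
gripper_width: 0.153
grasp_force: 15.0
t11.47 tcp [510.8 -47.2 125.2] ytool 5.08 tilt [-0.001 -0.003 -1.   ] dp [ 44.1 -35.2  -3. ] turn 0.07686133572504161 F [-4.  -5.6 -0.1] q6 -0.20 w 13.4 g 15.0
```

View pics/c7.png

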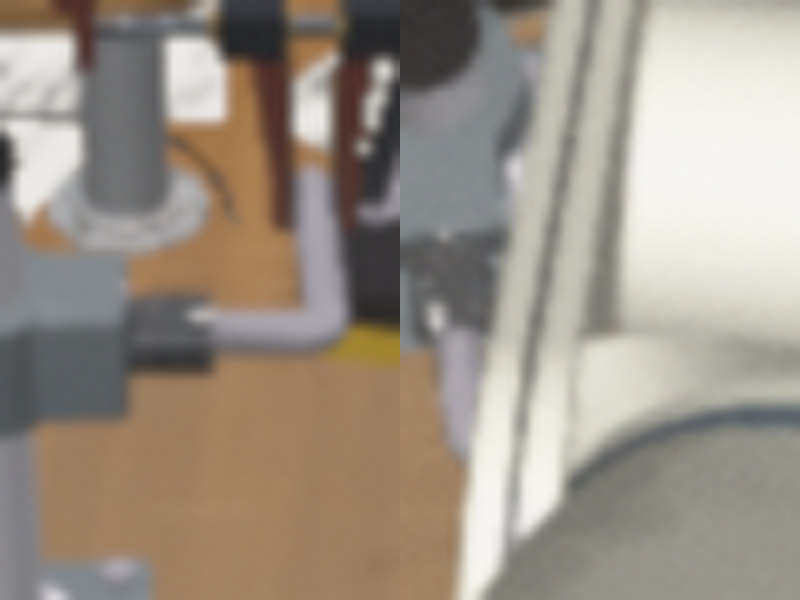

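```bash
python3 -m pendant '[{"dp":[0.4,0,5],"turn":0,"jaw":5},{"dp":[0.6,0,4.7],"turn":0,"jaw":5},{"dp":[0.8,0,4.7],"turn":0,"jaw":5},{"dp":[1.1,0,4.6],"turn":0,"jaw":5},{"dp":[1.3,0,4.6],"turn":0,"jaw":5},{"dp":[1.5,0,4.5],"turn":0,"jaw":5},{"dp":[1.8,0,4.5],"turn":0,"jaw":5},{"dp":[2,0,4.3],"turn":0,"jaw":5},{"dp":[2.2,0,4.3],"turn":0,"jaw":5},{"dp":[2.4,0,4.1],"turn":0,"jaw":5},{"dp":[2.6,0,4],"turn":0,"jaw":5},{"dp":[0,0,0],"turn":0,"jaw":5}]' 15
python3 -c "
from h import *
to((.4719,-.0063,.1283),5)"
```

```text
time: 13.08
eef_pos: [0.5134, -0.0291, 0.0775]
tool_rot: [0.676, 0.737, 0.002, 0.001]
wrist_force: [-1.5, 7.9, 13.4]
gripper_width: 0.145
grasp_force: 15.2
t13.07 tcp [513.4 -29.1  77.5] ytool 4.99 tilt [ 0.001  0.005 -1.   ] dp [ 26.3 -39.1 -50.9] turn -0.014673372384280015 F [-1.5  7.9 13.4] q6 -0.17 w 12.8 g 15.2
```

```bash
python3 -m pendant '[{"dp":[2.8,0,3.9],"turn":0,"jaw":5},{"dp":[3,0,3.8],"turn":0,"jaw":5},{"dp":[3.1,0,3.6],"turn":0,"jaw":5},{"dp":[3.3,0,3.4],"turn":0,"jaw":5},{"dp":[0,0,0],"turn":0,"jaw":5}]' 15
python3 - <<'E'
from h import *
to((.4719,-.0063,.1283),5)
b,_=grab("side","s9")
t,_=grab("top","t9")
o=np.zeros((600,800,3),np.uint8);o[:,:400]=crop(b,290,155,50,75,8);o[:,400:]=crop(t,270,160,50,75,8)
cv2.imwrite("pics/c8.png",o)
E
```

```text
time: 13.7
eef_pos: [0.5134, -0.0172, 0.0636]
tool_rot: [0.676, 0.737, 0.003, 0.002]
wrist_force: [-0.8, 6.7, 19.0]
gripper_width: 0.146
grasp_force: 15.2
t13.70 tcp [513.4 -17.2  63.6] ytool 4.99 tilt [ 0.     0.007 -1.   ] dp [ 14.5 -40.  -65. ] turn -0.007845923809966848 F [-0.8  6.7 19. ] q6 -0.15 w 12.9 g 15.2
```

View pics/c8.png

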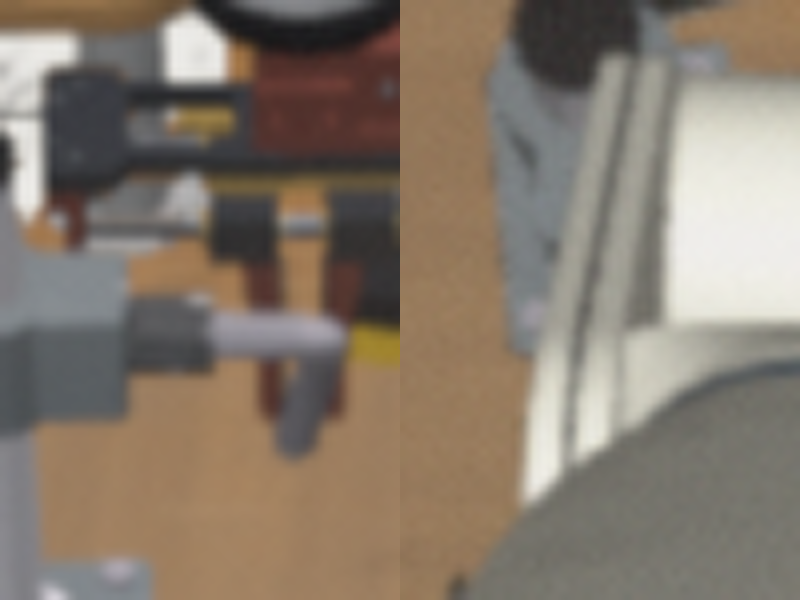

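```bash
python3 -m pendant '[{"dp":[3.4,0,3.3],"turn":0,"jaw":5},{"dp":[0,0,0],"turn":0,"jaw":5}]' 15
python3 -m pendant '[{"dp":[3.5,0,3.2],"turn":0,"jaw":5},{"dp":[0,0,0],"turn":0,"jaw":5}]' 15
python3 -m pendant '[{"dp":[3.6,0,3],"turn":0,"jaw":5},{"dp":[0,0,0],"turn":0,"jaw":5}]' 15
python3 - <<'E'
from h import *
to((.4719,-.0063,.1283),5)
b,_=grab("side","s10");o=[]
for n in("s0","s8","s9","s10"):
    f="side0" if n=="s0" else n
    im=np.load(f"pics/{f}.npz")['im'];h=im.astype(int).min(2)[188:206,304:320];y,x=np.nonzero(h>150);print(n,len(x),x.mean()+304 if len(x) else 0,y.mean()+188 if len(x) else 0)
E
```

```text
time: 14.05
eef_pos: [0.5132, -0.0139, 0.0604]
tool_rot: [0.676, 0.737, 0.003, 0.002]
wrist_force: [-0.2, 6.7, 19.4]
gripper_width: 0.146
grasp_force: 15.3
time: 14.3
eef_pos: [0.5133, -0.0102, 0.0573]
tool_rot: [0.676, 0.737, 0.003, 0.003]
wrist_force: [-0.4, 8.2, 20.0]
gripper_width: 0.145
grasp_force: 15.3
time: 14.55
eef_pos: [0.513, -0.0066, 0.0544]
tool_rot: [0.676, 0.737, 0.003, 0.003]
wrist_force: [0.2, 7.0, 21.7]
gripper_width: 0.144
grasp_force: 15.3
t14.55 tcp [513.   -6.6  54.4] ytool 4.99 tilt [ 0.     0.008 -1.   ] dp [  3.9 -40.4 -74.2] turn -0.01010779758182423 F [ 0.2  7.  21.7] q6 -0.13 w 12.6 g 15.3
s0 7 316.57142857142856 194.42857142857142
s8 9 317.0 194.33333333333334
s9 2 318.5 195.0
s10 6 318.0 195.5
```

```bash
cat > ang.py <<'E'
from m2 import rayo
from h import *
import sys
def ana(n,xp):
    im=np.load(f"pics/{n}.npz")['im'];h=cv2.cvtColor(im,cv2.COLOR_RGB2HSV).astype(int)
    k=(h[...,1]<75)&(h[...,2]>70)
    for v in range(188,228,2):
        print(v,''.join('#' if k[v,u] else ('o' if h[v,u,2]<75 else '.') for u in range(300,345)),end='  ')
        for u in [np.nonzero(k[v,318:345])[0]]:
            if len(u):
                O,d=rayo("side",(u.mean()+318,v));X=O+d*(xp-O[0])/d[0] if 0 else None
        print()
for n in sys.argv[1:]: print(n); ana(n,.503)
E
python3 ang.py s9 s10 | grep -A22 '^s'
```

```text
s3 long 341.5 195.5 6.0 [0.47058425 0.04646666 0.14526663] 0.06272292486050005
s3 long 349.5 195.5 6.0 [0.44954143 0.04462566 0.14488911] 0.04159973377646744
s3 long 377.5 196.75 4.5 [0.3755586  0.038153   0.13939739] -0.03266569797401993
[[341.  208.5   4. ]
 [345.  209.    7. ]
 [349.  209.    7. ]
 [353.  208.5   6. ]
 [357.  208.5   6. ]
 [361.  208.5   6. ]]
short yaw if level 11.235557850369775 [0.19865034 0.0119887 ] [0.41121927 0.08971839 0.1458    ] [0.46690634 0.10330263 0.1458    ]
[[307.  199.5   2. ]
 [308.  199.5   2. ]
 [309.  199.5   2. ]
 [310.  199.5   2. ]
 [311.  199.5   2. ]
 [312.  199.5   2. ]
 [313.  199.5   2. ]
 [314.  199.5   2. ]
 [315.  199.5   2. ]]
[[0.55976769 0.06907013 0.145     ]
 [0.53889261 0.06772906 0.145     ]]
s9
188 ######................o............oooooooooo  
190 ######.............................oooooooooo  
192 #################.................ooooooooooo  
194 #################################.ooooooooooo  
196 ##################################...........  
198 #################################............  
200 ######ooo####oo##...
[... 1045 characters left out ...]
..##..######............  
202 ######.....................######............  
204 ######....................######.............  
206 ######...................#######.............  
208 .........................#######.............  
210 .........................######..............  
212 .........................#####...............  
214 ........................######...............  
216 ........................#####................  
218 .........................###.................  
220 .............................................  
222 .............................................  
224 ...#####.....................................  
226 #########....................................
```

Run:
```python
from h import *
y=np.radians(5);ax=np.array([np.cos(y),np.sin(y),0]);n=np.array([-np.sin(y),np.cos(y),0])
for bx in(.500,.505):
    B=np.array([bx,.0474+(bx-.4811)*np.tan(y),.145])
    print("bend",proj("side",B),[ (a,np.round(proj("side",B-.13*(np.cos(a)*n+np.array([0,0,np.sin(a)])))[0],1).tolist()) for a in(.5,.6,.7,.75,.8,.85,.9)])
# bolt mark line on front rim for bolt angle
M=np.array([.539,.0474+(.539-.4811)*np.tan(y),.145])
for b in(-.08,0,.08,.3,.4,.5,.6):
    # mark upright at .5; cw seen from robot: right=-n
    a=b-.5;print(b,np.round(proj("side",M+.011*(-np.sin(a)*n+np.array([0,0,np.cos(a)])))[0],1))
```

```text
bend [[330.31115086 195.74218407]] [(0.5, [329.4, 189.0]), (0.6, [329.4, 193.4]), (0.7, [329.5, 197.8]), (0.75, [329.5, 200.0]), (0.8, [329.5, 202.2]), (0.85, [329.6, 204.4]), (0.9, [329.6, 206.6])]
bend [[328.40962692 195.7691867 ]] [(0.5, [327.6, 189.0]), (0.6, [327.7, 193.4]), (0.7, [327.8, 197.8]), (0.75, [327.8, 200.1]), (0.8, [327.8, 202.3]), (0.85, [327.9, 204.5]), (0.9, [327.9, 206.7])]
-0.08 [315.4 194.6]
0 [315.4 194.2]
0.08 [315.4 193.9]
0.3 [315.4 193.2]
0.4 [315.4 192.9]
0.5 [315.4 192.6]
0.6 [315.4 192.4]
```

Run:
```python
from h import *
for n in("s5","s8","s9","s10"):
    im=np.load(f"pics/{n}.npz")['im'].astype(int).min(2);print(n);print(im[189:199,311:319])
```

```text
s5
[[ 87  85  82  84  83  82  83  85]
 [ 86  85  83  84  83  84  84  85]
 [ 86  84  85  87  88  87  86  88]
 [ 91  90  92  95 100  99  92  88]
 [ 90  93 109 129 135 127 102  90]
 [ 91  96 126 163 168 147 109  92]
 [ 89  91 100 118 123 114  98  93]
 [ 92  90  89  90  93  94  94  96]
 [ 91  91  92  91  92  94  94  97]
 [ 74  74  74  74  78  84  91  94]]
s8
[[ 87  86  85  85  83  83  84  85]
 [ 85  84  84  84  84  84  85  85]
 [ 85  84  85  88  88  88  88  87]
 [ 91  90  93  97  99 101  94  92]
 [ 91  93 108 129 137 137 125 119]
 [ 91  96 127 163 171 168 159 157]
 [ 90  91 100 120 127 138 152 157]
 [ 92  92  90  91  97 117 136 143]
 [ 92  91  90  90  94 106 117 123]
 [ 74  75  73  74  77  88 103 107]]
s9
[[ 85  85  84  82  81  80  81  81]
 [ 86  85  85  86  86  85  84  84]
 [ 88  90 100 112 111 100  88  86]
 [ 91  98 118 138 139 119  98  91]
 [ 90  92 100 110 114 114 113 113]
 [ 89  89  88  89  98 121 143 149]
 [ 89  91  90  90 102 127 149 155]
 [ 88  88  87  89 104 127 142 147]
 [ 80  79  80  80  89 111 131 137]
 [ 72  71  72  68  74  92 116 124]]
s10
[[ 78  77  77  75  66  53  50  49]
 [ 82  83  83  83  70  57  50  47]
 [ 88  90 101 109 102  79  56  51]
 [ 93  98 118 138 134 106  73  62]
 [ 91  93 101 110 112 110 103 101]
 [ 89  89  89  89  98 123 139 143]
 [ 90  90  91  90 102 129 151 156]
 [ 88  88  88  91 106 131 151 156]
 [ 80  80  79  81  92 118 141 148]
 [ 73  72  73  71  75  96 123 131]]
```

```bash
python3 -m pendant '[{"dp":[-3.6,0,-3],"turn":0,"jaw":5},{"dp":[-3.5,0,-3.2],"turn":0,"jaw":5},{"dp":[-3.4,0,-3.3],"turn":0,"jaw":5},{"dp":[0,0,0],"turn":0,"jaw":5}]' 15
python3 -m pendant '[{"dp":[-3.3,0,-3.4],"turn":0,"jaw":5},{"dp":[-3.1,0,-3.6],"turn":0,"jaw":5},{"dp":[0,0,0],"turn":0,"jaw":5}]' 15
python3 - <<'E'
from h import *
to((.4719,-.0063,.1283),5)
grab("side","s11")
im=np.load("pics/s11.npz")['im'].astype(int).min(2);print(im[190:195,311:317])
E
```

```text
time: 15.1
eef_pos: [0.5119, -0.0174, 0.0625]
tool_rot: [0.676, 0.737, 0.002, 0.001]
wrist_force: [-0.7, 7.4, 6.6]
gripper_width: 0.141
grasp_force: 14.9
time: 15.48
eef_pos: [0.5114, -0.0244, 0.0689]
tool_rot: [0.676, 0.737, 0.001, 0.001]
wrist_force: [0.6, 4.2, 0.9]
gripper_width: 0.139
grasp_force: 14.8
t15.47 tcp [511.4 -24.4  68.9] ytool 4.98 tilt [ 0.     0.002 -1.   ] dp [ 21.5 -37.7 -59.5] turn -0.01697434666372999 F [0.6 4.2 0.9] q6 -0.16 w 12.2 g 14.8
[[ 86  84  82  84  82  84]
 [ 87  88  89  89  90  89]
 [ 93  99 113 129 131 116]
 [ 91 101 131 165 169 148]
 [ 86  92 106 124 130 137]]
```

```bash
python3 -m pendant '[{"dp":[3.1,0,3.6],"turn":0,"jaw":5},{"dp":[3.3,0,3.4],"turn":0,"jaw":5},{"dp":[3.4,0,3.3],"turn":0,"jaw":5},{"dp":[3.5,0,3.2],"turn":0,"jaw":5},{"dp":[3.6,0,3],"turn":0,"jaw":5},{"dp":[0,0,0],"turn":0,"jaw":5},{"dp":[0,0,0],"turn":0,"jaw":40},{"dp":[0,0,0],"turn":0,"jaw":40},{"dp":[0,0,-30],"turn":0,"jaw":40},{"dp":[0,0,-50],"turn":0,"jaw":40},{"dp":[-40,0,-20],"turn":0,"jaw":40},{"dp":[-50,0,0],"turn":0,"jaw":40},{"dp":[-50,0,0],"turn":0,"jaw":40},{"dp":[-50,0,0],"turn":0,"jaw":40},{"dp":[0,0,0],"turn":0,"jaw":40}]' 15
python3 - <<'E'
from h import *
to((.4719,-.0063,.1283),5)
grab("side","s12");grab("top","t12")
im=np.load("pics/s12.npz")['im'].astype(int).min(2);print(im[190:196,311:317])
for n in("top0","t12"):
    im=np.load(f"pics/{n}.npz")['im'].astype(int).min(2);print(n);print(im[192:205,290:304])
y=np.radians(5);n=np.array([-np.sin(y),np.cos(y),0]);M=np.array([.539,.0524,.145])
print("axis",proj("top",M+[0,0,.011]),[(b,np.round(proj("top",M+.011*(-np.sin(b-.5)*n+np.array([0,0,np.cos(b-.5)])))[0],1).tolist()) for b in(0,.2,.3,.4,.5)],"block line",proj("top",M+[.028,.0024,.017]))
E
python3 ang.py s12 | sed -n '/^s12/,$p'
```

```text
time: 17.4
eef_pos: [0.5255, -0.2001, 0.1517]
tool_rot: [0.677, 0.736, -0.0, 0.0]
wrist_force: [0.0, 0.8, 0.1]
gripper_width: 0.46
grasp_force: 0.0
t17.40 tcp [ 525.5 -200.1  151.7] ytool 4.77 tilt [-0.001 -0.    -1.   ] dp [197.6 -37.3  23.3] turn -0.2291244159079895 F [0.  0.8 0.1] q6 -0.47 w 40.4 g 0.0
[[ 87  86  85  87  86  85]
 [ 89  91 100 112 112  99]
 [ 91  98 119 139 139 120]
 [ 91  92 102 111 114 115]
 [ 90  90  90  89  98 123]
 [ 92  89  91  91 102 129]]
top0
[[ 86  85  82  87  91  89  89  86  86  86  89 114 129 130]
 [100  83  81  86  89  88  87  86  89  85  78 103 123 129]
 [118  93  90  94  92  85  87  85  86  86  83  96 118 131]
 [121 103 103 103  94  90  86  87  89  83  85  98 119 127]
 [122  99  97  97  92  89  84  84  88  91  91  98 115 129]
 [121  99 100 106 117 102  88  84  86  92  91  95 119 128]
 [127 102  98 131 163 131  95  87  89  99  94  98 118 128]
 [127 105  96 140 180 145 100  89  88  90  86  93 117 129]
 [125 102  89 128 181 155 113 103  99  92  81  90 116 129]
 [122 105  84  96 140 139 136 141 133 115  96 102 121 131]
 [129 117  98  91 111 132 154 161 1
[... 1446 characters left out ...]
.......#####............  
202 ######.....................######............  
204 ######.....................######............  
206 ######.....................#####.............  
208 ..........................######.............  
210 ..........................######.............  
212 ..........................#####..............  
214 ..........................#####..............  
216 ..........................#####..............  
218 .............................................  
220 .............................................  
222 .............................................  
224 ...#####.....................................  
226 #########....................................
```

Run:
```python
from h import *
im=np.load("pics/t12.npz")['im'];h=cv2.cvtColor(im,cv2.COLOR_RGB2HSV).astype(int);k=(h[...,1]<70)&(h[...,2]>85)
for v in range(200,228): print(v,''.join('#' if x else '.' for x in k[v,285:350]))
W=world("top",np.load("pics/t12.npz")['d'])
for v in(214,216,218):print(v,[(u,*np.round(W[v,u],3).tolist()) for u in range(300,332,4)])
y=np.radians(5);n=np.array([-np.sin(y),np.cos(y),0])
B=np.array([.501,.0474+.02*np.tan(y),.145]);print("bend",B,proj("top",B))
for a in(.6,.7,.8,.9,1.,1.1):
  T=B-.13*(np.cos(a)*n+np.array([0,0,np.sin(a)]));print(a,proj("top",T).round(1),proj("side",T).round(1))
```

```text
200 ##############################...................................
201 #######..####################....................................
202 #######################..........................................
203 ################.................................................
204 ###......#######.................................................
205 .........#######.................................................
206 ..........######.................................................
207 ..........######.................................................
208 ..........######.................................................
209 ..........######.................................................
210 ..........#######................................................
211 ..........#######................................................
212 ..........#######................................................
213 ..........#######................................................
214 ..........###############........................................
215 ...........#######################............
[... 1140 characters left out ...]
.034, 0.131), (308, 0.504, 0.025, 0.112), (312, 0.508, 0.015, 0.091), (316, 0.511, 0.004, 0.069), (320, 0.516, -0.006, 0.042), (324, 0.523, -0.018, -0.002), (328, 0.523, -0.03, -0.002)]
218 [(300, 0.494, 0.044, 0.143), (304, 0.497, 0.035, 0.125), (308, 0.5, 0.025, 0.109), (312, 0.502, 0.015, 0.09), (316, 0.506, 0.004, 0.069), (320, 0.508, -0.006, 0.051), (324, 0.517, -0.018, -0.002), (328, 0.516, -0.029, -0.0)]
bend [0.501      0.04914977 0.145     ] [[297.90145138 215.3555863 ]]
0.6 [[338.9 215.8]] [[329.1 193.4]]
0.7 [[335.8 216.8]] [[329.1 197.8]]
0.8 [[332.5 217.6]] [[329.2 202.3]]
0.9 [[329.  218.5]] [[329.3 206.6]]
1.0 [[325.2 219.3]] [[329.4 210.9]]
1.1 [[321.2 220. ]] [[329.5 215.1]]
```

```bash
python3 -m pendant '[{"dp":[0,0,-12],"turn":-9,"jaw":40},{"dp":[0,0,-12],"turn":-10,"jaw":40},{"dp":[0,0,-12],"turn":-10,"jaw":40},{"dp":[0,0,-12],"turn":-10,"jaw":40},{"dp":[0,0,-12],"turn":-10,"jaw":40},{"dp":[0,0,0],"turn":-10,"jaw":40},{"dp":[0,0,0],"turn":-10,"jaw":40},{"dp":[0,0,0],"turn":-10,"jaw":40},{"dp":[0,0,0],"turn":-10,"jaw":40},{"dp":[-1,30,0],"turn":0,"jaw":40},{"dp":[-5,60,0],"turn":0,"jaw":40},{"dp":[-5,60,0],"turn":0,"jaw":40},{"dp":[-4,60,0],"turn":0,"jaw":40},{"dp":[-1,38,0],"turn":0,"jaw":40},{"dp":[0,0,0],"turn":0,"jaw":40}]' 15
python3 -c "
from h import *
to((.5205,.0508,.138),95)"
```

```text
time: 19.38
eef_pos: [0.523, 0.0548, 0.2118]
tool_rot: [-0.038, 0.999, 0.0, -0.001]
wrist_force: [-0.9, -0.1, 0.3]
gripper_width: 0.454
grasp_force: 0.0
t19.38 tcp [523.   54.8 211.8] ytool 94.33 tilt [ 0.001  0.    -1.   ] dp [ 2.7 -3.9 73.8] turn -0.6749926517288998 F [-0.9 -0.1  0.3] q6 -1.56 w 39.9 g 0.0
```

```bash
python3 -m pendant '[{"dp":[2.7,-3.9,20],"turn":-0.7,"jaw":40},{"dp":[0,0,30],"turn":0,"jaw":40},{"dp":[0,0,24],"turn":0,"jaw":30},{"dp":[0,0,0],"turn":0,"jaw":5},{"dp":[0,0,0],"turn":0,"jaw":5},{"dp":[0,0,0],"turn":0,"jaw":5}]' 15
python3 -m pendant '[{"dp":[0,0,0],"turn":0,"jaw":5},{"dp":[4,0,0],"turn":0,"jaw":5},{"dp":[6,0,0],"turn":0,"jaw":5},{"dp":[0,0,0],"turn":0,"jaw":5}]' 50
python3 -c "
from h import *
to((.5205,.0508,.138),95)
grab('side','s13')
im=np.load('pics/s13.npz')['im'].astype(int).min(2);print(im[190:196,311:317])"
```

```text
time: 20.12
eef_pos: [0.5207, 0.0492, 0.1381]
tool_rot: [-0.041, 0.999, 0.002, -0.001]
wrist_force: [-0.5, 13.1, -9.6]
gripper_width: 0.161
grasp_force: 14.9
time: 20.62
eef_pos: [0.5186, 0.0494, 0.1396]
tool_rot: [-0.041, 0.999, 0.002, 0.008]
wrist_force: [22.0, 17.2, -24.9]
gripper_width: 0.158
grasp_force: 49.9
t20.62 tcp [518.6  49.4 139.6] ytool 94.69 tilt [-0.015  0.003 -1.   ] dp [-2.   1.2  1.7] turn -0.30832237195654955 F [ 22.   17.2 -24.9] q6 -1.59 w 13.9 g 49.9
[[ 58  52  59  61  56  52]
 [ 72  70  84  98  97  81]
 [ 88  92 115 136 136 117]
 [ 90  92 100 110 114 117]
 [ 89  89  88  89  98 127]
 [ 91  89  90  91 102 132]]
```

```bash
python3 -m pendant '[{"dp":[0,2,2],"turn":0,"jaw":5},{"dp":[3,0,2],"turn":0,"jaw":5},{"dp":[0,0,0],"turn":0,"jaw":5}]' 58
python3 -c "
from h import *
to((.5205,.0508,.138),95)
grab('side','s14')
im=np.load('pics/s14.npz')['im'].astype(int).min(2);print(im[190:196,311:317])"
python3 ang.py s14 | sed -n '/^s14/,$p'
```

```text
time: 21.05
eef_pos: [0.5187, 0.0498, 0.1387]
tool_rot: [-0.041, 0.999, 0.001, 0.011]
wrist_force: [20.6, 6.3, -1.7]
gripper_width: 0.151
grasp_force: 57.8
t21.05 tcp [518.7  49.8 138.7] ytool 94.72 tilt [-0.022  0.001 -1.   ] dp [-1.9  0.9  0.8] turn -0.2820761346047078 F [20.6  6.3 -1.7] q6 -1.58 w 13.2 g 57.8
[[ 57  51  60  70  60  50]
 [ 67  64  80  93  87  71]
 [ 82  86 107 125 120  99]
 [ 88  90  98 106 107 108]
 [ 88  89  89  89  97 123]
 [ 91  90  91  91 102 128]]
s14
188 ######.......###.................###..ooooooo  
190 ######................................ooooooo  
192 #################..............oooooooooooooo  
194 ####################.......######oooooooooooo  
196 #####################......#######...........  
198 ####################.......#######...........  
200 ######oo#o###oo##...........#####............  
202 ######......................#####............  
204 ######......................#####............  
206 ######.....................######............  
208 ...........................######............  
210 ...........................######............  
212 ...........................#####.............  
214 ...........................#####.............  
216 ...........................#####.............  
218 .............................................  
220 .............................................  
222 .............................................  
224 ..######.....................................  
226 #########....................................
```

```bash
python3 -m pendant '[{"dp":[4,0,0],"turn":0,"jaw":5},{"dp":[4,2,0],"turn":0,"jaw":5},{"dp":[0,-3,0],"turn":0,"jaw":5},{"dp":[0,2,1],"turn":0,"jaw":5},{"dp":[0,0,0],"turn":0,"jaw":5}]' 60
python3 -c "
from h import *
to((.5205,.0508,.138),95)"
```

```text
time: 21.72
eef_pos: [0.5161, 0.0497, 0.1392]
tool_rot: [-0.041, 0.999, 0.0, 0.016]
wrist_force: [33.8, 3.3, -6.3]
gripper_width: 0.152
grasp_force: 59.8
t21.73 tcp [516.1  49.7 139.2] ytool 94.72 tilt [-0.033 -0.    -0.999] dp [-4.4  0.7  1.3] turn -0.277104731112928 F [33.8  3.3 -6.3] q6 -1.58 w 13.3 g 59.8
```

```bash
python3 -m pendant '[{"dp":[4,0,0],"turn":0,"jaw":5},{"dp":[4,0,0],"turn":0,"jaw":5},{"dp":[0,2,0],"turn":0,"jaw":5},{"dp":[0,-3,0],"turn":0,"jaw":5},{"dp":[0,1,0],"turn":0,"jaw":5}]' 60
python3 -c "
from h import *
to((.5205,.0508,.138),95)
grab('side','s15')
for n in ('s12','s14','s15'):
    im=np.load(f'pics/{n}.npz')['im'].astype(int)
    print(n,im[190:195,311:317].min(2).tolist(),im[204,322:338,2],im[212,322:338,2],im[196,330:338,2])"
```

```text
time: 22.35
eef_pos: [0.5127, 0.0499, 0.1403]
tool_rot: [-0.041, 0.999, 0.001, 0.021]
wrist_force: [45.4, 6.3, -12.2]
gripper_width: 0.153
grasp_force: 65.7
t22.35 tcp [512.7  49.9 140.3] ytool 94.73 tilt [-0.042  0.    -0.999] dp [-7.7  0.2  2.6] turn -0.272162236447997 F [ 45.4   6.3 -12.2] q6 -1.58 w 13.4 g 65.7
s12 [[87, 86, 85, 87, 86, 85], [89, 91, 100, 112, 112, 99], [91, 98, 119, 139, 139, 120], [91, 92, 102, 111, 114, 115], [90, 90, 90, 89, 98, 123]] [97 95 96 96 97 94 92 86 82 79 84 92 95 95 94 94] [96 95 94 95 95 94 93 88 84 88 94 97 95 96 95 96] [172 169 146  91  54  47  44  44]
s14 [[57, 51, 60, 70, 60, 50], [67, 64, 80, 93, 87, 71], [82, 86, 107, 125, 120, 99], [88, 90, 98, 106, 107, 108], [88, 89, 89, 89, 97, 123]] [96 96 96 96 96 96 93 90 84 81 82 90 96 95 96 96] [96 96 95 96 97 95 94 93 88 85 91 94 96 95 95 96] [169 167 151 108  63  46  45  42]
s15 [[86, 86, 81, 66, 59, 56], [89, 89, 99, 104, 98, 85], [92, 98, 118, 137, 137, 116], [90, 92, 102, 110, 114, 116], [89, 89, 90, 89, 99, 127]] [95 96 95 96 97 95 93 91 87 83 81 84 93 96 96 95] [96 96 97 95 95 94 91 91 94 90 84 89 94 95 96 96] [100 151 150 116  71  47  44  44]
```

```bash
python3 -m pendant '[{"dp":[4,0,1],"turn":0,"jaw":5},{"dp":[4,0,1],"turn":0,"jaw":5},{"dp":[0,2,1],"turn":0,"jaw":5},{"dp":[2,-3,0],"turn":0,"jaw":5},{"dp":[0,1,0],"turn":0,"jaw":5}]' 60
python3 -c "
from h import *
to((.5205,.0508,.138),95)
grab('side','s16')
for n in ('s15','s16'):
    im=np.load(f'pics/{n}.npz')['im'].astype(int)
    print(n,im[190:195,311:317].min(2).tolist(),im[204,322:338,2],im[212,322:338,2],im[196,330:338,2])"
```

```text
time: 23.02
eef_pos: [0.5101, 0.0498, 0.1405]
tool_rot: [-0.041, 0.999, 0.001, 0.029]
wrist_force: [56.7, 7.8, -6.6]
gripper_width: 0.154
grasp_force: 67.4
t23.02 tcp [510.1  49.8 140.5] ytool 94.75 tilt [-0.058  0.    -0.998] dp [-10.2   0.1   3.1] turn -0.24798777600474864 F [56.7  7.8 -6.6] q6 -1.58 w 13.5 g 67.4
s15 [[86, 86, 81, 66, 59, 56], [89, 89, 99, 104, 98, 85], [92, 98, 118, 137, 137, 116], [90, 92, 102, 110, 114, 116], [89, 89, 90, 89, 99, 127]] [95 96 95 96 97 95 93 91 87 83 81 84 93 96 96 95] [96 96 97 95 95 94 91 91 94 90 84 89 94 95 96 96] [100 151 150 116  71  47  44  44]
s16 [[86, 85, 86, 84, 74, 59], [88, 90, 100, 112, 107, 89], [92, 98, 118, 139, 139, 117], [90, 93, 100, 110, 115, 114], [89, 90, 89, 90, 98, 123]] [96 96 95 96 96 95 94 91 88 85 82 85 93 96 96 96] [96 96 95 96 96 96 95 93 93 92 87 86 94 96 96 97] [ 55  96 138 123  77  49  45  43]
```

```bash
python3 -m pendant '[{"dp":[-12,0,-2],"turn":0,"jaw":5},{"dp":[-12,0,-2],"turn":0,"jaw":5},{"dp":[0,0,0],"turn":0,"jaw":34},{"dp":[0,0,0],"turn":0,"jaw":34},{"dp":[0,0,-30],"turn":0,"jaw":34},{"dp":[0,-40,-5],"turn":0,"jaw":0},{"dp":[10,-45,0],"turn":0,"jaw":0},{"dp":[0,0,0],"turn":0,"jaw":0}]' 20
python3 -c "
from h import *
to((.499,-.03,.082),95)"
```

```text
time: 24.08
eef_pos: [0.5036, -0.0385, 0.1698]
tool_rot: [-0.039, 0.999, -0.0, 0.0]
wrist_force: [0.6, 0.7, -0.2]
gripper_width: 0.086
grasp_force: 0.0
t24.07 tcp [503.6 -38.5 169.8] ytool 94.52 tilt [-0.001 -0.001 -1.   ] dp [ 4.   8.9 87.8] turn -0.47791454858224824 F [ 0.6  0.7 -0.2] q6 -1.75 w 7.5 g 0.0
```

```bash
python3 -m pendant '[{"dp":[2,0,30],"turn":0,"jaw":0},{"dp":[2,0,30],"turn":0,"jaw":0},{"dp":[0,0,28],"turn":0,"jaw":0},{"dp":[0,12,0],"turn":0,"jaw":0},{"dp":[0,12,0],"turn":0,"jaw":0},{"dp":[0,6,0],"turn":0,"jaw":0},{"dp":[0,6,0],"turn":0,"jaw":0},{"dp":[0,0,0],"turn":0,"jaw":0}]' 20
python3 -c "
from h import *
to((.499,.027,.082),95)"
```

```text
time: 25.08
eef_pos: [0.497, -0.0003, 0.0817]
tool_rot: [-0.041, 0.999, -0.0, 0.0]
wrist_force: [-0.7, 0.3, 0.4]
gripper_width: 0.004
grasp_force: 0.0
t25.07 tcp [ 4.97e+02 -3.00e-01  8.17e+01] ytool 94.75 tilt [-0.001 -0.    -1.   ] dp [-4.3 27.1 -0.3] turn -0.2503749457652873 F [-0.7  0.3  0.4] q6 -1.68 w 0.4 g 0.0
```

```bash
python3 -m pendant '[{"dp":[-2,5,0],"turn":0,"jaw":0},{"dp":[0,5,0],"turn":0,"jaw":0},{"dp":[0,0,0],"turn":0,"jaw":0}]' 20
python3 -m pendant '[{"dp":[0,5,0],"turn":0,"jaw":0},{"dp":[0,5,0],"turn":0,"jaw":0},{"dp":[0,0,0],"turn":0,"jaw":0}]' 20
python3 -c "
from h import *
to((.499,.027,.082),95)
grab('side','s17')
im=np.load('pics/s17.npz')['im'].astype(int).min(2);print(im[190:196,311:317])"
python3 ang.py s17 | sed -n '/^s17/,$p'
```

```text
time: 25.45
eef_pos: [0.4978, 0.0089, 0.081]
tool_rot: [-0.041, 0.999, -0.0, -0.0]
wrist_force: [0.1, -4.6, -1.9]
gripper_width: 0.005
grasp_force: 1.8
time: 25.82
eef_pos: [0.4972, 0.0198, 0.0812]
tool_rot: [-0.041, 0.999, 0.0, 0.0]
wrist_force: [-0.4, -0.2, 0.1]
gripper_width: 0.005
grasp_force: 0.0
t25.82 tcp [497.2  19.8  81.2] ytool 94.71 tilt [-0.  0. -1.] dp [-2.4  7.  -0.8] turn -0.2877848289998468 F [-0.4 -0.2  0.1] q6 -1.64 w 0.4 g 0.0
[[ 86  85  86  88  86  84]
 [ 88  90 101 112 111  99]
 [ 91  98 118 139 140 119]
 [ 91  92 101 110 114 115]
 [ 90  88  89  89  98 125]
 [ 90  91  90  91 102 132]]
s17
188 ######...............oooooooooooooooooooo###o  
190 ######...............#ooooo##ooooooooo#oo###o  
192 #################....ooooooo#oooooooooooooooo  
194 #####################oooooooooooooooooooooooo  
196 #####################........................  
198 #####################..#..................##.  
200 ######ooo#####oo#.....###.................##.  
202 ######.......................................  
204 ######......................######...........  
206 ######......................######...........  
208 ............................######...........  
210 ............................######...........  
212 ............................#####............  
214 ...........................######............  
216 ...........................######............  
218 ...........................######............  
220 ...........................######............  
222 ...........................######............  
224 ...#####...................######............  
226 #########..................######............
```

```bash
python3 -m pendant '[{"dp":[0,-20,0],"turn":0,"jaw":0},{"dp":[0,-10,-30],"turn":0,"jaw":0},{"dp":[0,0,-50],"turn":0,"jaw":40},{"dp":[-8,20,-25],"turn":0,"jaw":40},{"dp":[-10,25,0],"turn":0,"jaw":40},{"dp":[-8,15,0],"turn":0,"jaw":40},{"dp":[0,0,0],"turn":0,"jaw":40}]' 20
python3 -c "
from h import *
to((.521,.0507,.137),95)
grab('top','t18')
W=world('top',np.load('pics/t18.npz')['d'])
im=np.load('pics/t18.npz')['im'];print(im[196:226:3,296].tolist())"
```

```text
time: 26.75
eef_pos: [0.5206, 0.0521, 0.1858]
tool_rot: [-0.042, 0.999, 0.0, -0.0]
wrist_force: [-0.7, -0.4, -0.3]
gripper_width: 0.455
grasp_force: 0.0
t26.75 tcp [520.6  52.1 185.8] ytool 94.80 tilt [ 0.001  0.    -1.   ] dp [-0.3 -1.4 48.8] turn -0.1966322868727275 F [-0.7 -0.4 -0.3] q6 -1.58 w 39.9 g 0.0
[[172, 170, 159], [155, 155, 144], [205, 203, 189], [211, 208, 195], [215, 213, 197], [201, 199, 186], [154, 156, 152], [127, 129, 126], [160, 158, 147], [163, 161, 150]]
```

```bash
python3 -m pendant '[{"dp":[0,-1.4,25],"turn":0,"jaw":40},{"dp":[0,0,24],"turn":0,"jaw":30},{"dp":[0,0,0],"turn":0,"jaw":8},{"dp":[0,0,0],"turn":0,"jaw":8},{"dp":[0,0,0],"turn":0,"jaw":8}]' 15
python3 -m pendant '[{"dp":[0,0,0],"turn":0,"jaw":8},{"dp":[4,0,0],"turn":0,"jaw":8},{"dp":[4,0,0],"turn":0,"jaw":8},{"dp":[0,0,0],"turn":0,"jaw":8}]' 22
python3 -c "
from h import *
to((.521,.0507,.137),95)
grab('side','s19')
im=np.load('pics/s19.npz')['im'].astype(int).min(2);print(im[190:196,311:317])"
python3 ang.py s19 | sed -n '/^s19/,$p'
```

```text
time: 27.42
eef_pos: [0.5204, 0.0498, 0.1376]
tool_rot: [-0.041, 0.999, 0.0, -0.0]
wrist_force: [-0.6, 1.6, -4.4]
gripper_width: 0.169
grasp_force: 15.0
time: 27.92
eef_pos: [0.5122, 0.0492, 0.1373]
tool_rot: [-0.041, 0.999, -0.0, -0.0]
wrist_force: [-1.4, -0.5, -3.0]
gripper_width: 0.171
grasp_force: 22.0
t27.93 tcp [512.2  49.2 137.3] ytool 94.71 tilt [ 0. -0. -1.] dp [-8.9  0.8  0.2] turn -0.2907523236267622 F [-1.4 -0.5 -3. ] q6 -1.58 w 15.0 g 22.0
[[ 83  74  55  51  57  66]
 [ 87  77  59  51  58  71]
 [ 91  85  70  65  73  89]
 [ 91  90  85  84  91 109]
 [ 89  89  87  87  97 125]
 [ 91  90  90  90 102 132]]
s19
188 ######........####.................###..ooooo  
190 ######..........#.......................ooooo  
192 ##################.............oooooooooooooo  
194 #######################.......#####oooooooooo  
196 #######################.......#######........  
198 #######################.......#######........  
200 ######ooo####oo##..............######........  
202 ######.........................######........  
204 ######.........................######........  
206 ######.........................######........  
208 ...............................######........  
210 ...............................######........  
212 ...............................######........  
214 ...............................#####.........  
216 ..............................######.........  
218 ..............................######.........  
220 ..............................######.........  
222 ..............................######.........  
224 ..######......................######.........  
226 #########.....................######.........
```

```bash
python3 -m pendant '[{"dp":[8,0,0],"turn":0,"jaw":8},{"dp":[10,0,0],"turn":0,"jaw":8},{"dp":[12,0,0],"turn":0,"jaw":8},{"dp":[15,-10,0],"turn":0,"jaw":8},{"dp":[10,-25,0],"turn":0,"jaw":8},{"dp":[5,-30,0],"turn":0,"jaw":8},{"dp":[0,-20,4],"turn":0,"jaw":8},{"dp":[0,0,5],"turn":0,"jaw":8},{"dp":[0,0,0],"turn":0,"jaw":8}]' 22
python3 -c "
from h import *
to((.455,-.04,.122),95)
grab('side','s20');grab('top','t20')
im=np.load('pics/s20.npz')['im'].astype(int).min(2);print(im[189:196,310:318])
h=cv2.cvtColor(np.load('pics/s20.npz')['im'],cv2.COLOR_RGB2HSV).astype(int);k=(h[...,1]<75)&(h[...,2]>70)
for v in range(196,272,3):print(v,''.join('#' if x else '.' for x in k[v,315:375]))
im=np.load('pics/t20.npz')['im'].astype(int).min(2);print(im[196:201,291:300])"
```

```text
time: 29.1
eef_pos: [0.459, -0.0402, 0.1278]
tool_rot: [-0.041, 0.999, 0.0, -0.001]
wrist_force: [0.1, 0.2, -2.0]
gripper_width: 0.167
grasp_force: 21.9
t29.10 tcp [459.  -40.2 127.8] ytool 94.67 tilt [ 0.001  0.    -1.   ] dp [3.9 0.5 5.8] turn -0.32518135063716613 F [ 0.1  0.2 -2. ] q6 -1.77 w 14.6 g 21.9
[[ 86  86  86  84  82  83  83  84]
 [ 87  86  86  85  87  87  84  84]
 [ 88  88  89 102 112 111 100  90]
 [ 91  92  98 120 140 140 118  95]
 [ 89  90  93 102 111 112 107  94]
 [ 89  89  90  90  89  94  97  93]
 [ 92  91  90  89  91  95  97  93]]
196 ##.................................######...................
199 ##..................................####....................
202 ...................................#####....................
205 ...................................#####....................
208 ..................................######....................
211 ..................................######....................
214 ..................................#####.....................
217 ............................................................
220 .....................
[... 640 characters left out ...]
.................................................
253 ............................................................
256 ............................................................
259 ............................................................
262 ............................................................
265 ............................................................
268 ............................................................
271 ............................................................
[[105  89  86  92  93  97  92  89  86]
 [106  93  92  95 111 136 116  92  88]
 [109 108 102  99 134 183 151 101  89]
 [117 109 105 102 135 193 157 104  89]
 [107  94  90  94 123 159 139 103  87]]
```

Run:
```python
from h import *
y=np.radians(5);ax=np.array([np.cos(y),np.sin(y),0]);n=np.array([-np.sin(y),np.cos(y),0])
B=np.array([.459,-.0402,.1358])-.023*ax
print(proj("side",B))
for a in(1.,1.2,1.4,1.57,1.8,2.):
  T=B-.13*(np.cos(a)*n+np.array([0,0,np.sin(a)]));print(a,proj("side",T).round(1),proj("top",T).round(1),T.round(3))
im=np.load('pics/t20.npz')['im'];h=cv2.cvtColor(im,cv2.COLOR_RGB2HSV).astype(int);k=(h[...,1]<70)&(h[...,2]>85)
for v in range(215,260,3): print(v,''.join('#' if x else '.' for x in k[v,285:380]))
```

```text
[[355.15400647 179.47044845]]
1.0 [[352.4 195.3]] [[358.2 242.3]] [ 0.442 -0.112  0.026]
1.2 [[352.7 203. ]] [[349.7 243.5]] [ 0.44  -0.089  0.015]
1.4 [[353.2 209.9]] [[340.8 244.7]] [ 0.438 -0.064  0.008]
1.57 [[353.6 215.1]] [[333.1 245.5]] [ 0.436 -0.042  0.006]
1.8 [[354.3 220.7]] [[322.7 246.5]] [ 0.434 -0.013  0.009]
2.0 [[355.  224.1]] [[314.  247.1]] [0.431 0.012 0.018]
215 ............################################################################################...
218 ..........#...###############################################################################..
221 ..........#..##################################################################################
224 ..........#####################################################################################
227 ...........###################################################################################.
230 ...........###################################################################################.
233 ...........####################################################################################
236 ...........####################################################################################
239 ..........#####################################################################################
242 ..........#####################################################################################
245 .........######################################################################################
248 .........######################################################################################
251 ........#######################################################################################
254 ........######################################################################################.
257 ........#######################################################################################
```

```bash
python3 -m pendant '[{"dp":[0,0,4],"turn":0,"jaw":8},{"dp":[0,0,3],"turn":0,"jaw":8},{"dp":[0,8,0.5],"turn":0,"jaw":8},{"dp":[0,14,1],"turn":0,"jaw":8},{"dp":[0,12.5,3],"turn":0,"jaw":8},{"dp":[0,12.5,3.5],"turn":0,"jaw":8},{"dp":[0,11.5,5],"turn":0,"jaw":8},{"dp":[0,11.5,6],"turn":0,"jaw":8},{"dp":[0,0,0],"turn":0,"jaw":8}]' 6
python3 - <<'E'
from h import *
to((.455,-.04,.122),95)
grab('side','s21')
h=cv2.cvtColor(np.load('pics/s21.npz')['im'],cv2.COLOR_RGB2HSV).astype(int);k=(h[...,1]<75)&(h[...,2]>70)
for v in range(180,240,3):print(v,''.join('#' if x else '.' for x in k[v,315:385]))
y=np.radians(5);ax=np.array([np.cos(y),np.sin(y),0]);n=np.array([-np.sin(y),np.cos(y),0])
B=r.get_state()["eef_pos"]+[0,0,.008]-.023*ax
print(proj("side",B))
for a in(.6,.8,1.,1.2,1.4,1.57):
  T=B-.13*(np.cos(a)*n+np.array([0,0,np.sin(a)]));print(a,proj("side",T).round(1),T.round(3))
E
```

```text
time: 30.32
eef_pos: [0.4538, 0.0302, 0.1017]
tool_rot: [-0.042, 0.999, 0.0, -0.0]
wrist_force: [-0.2, 0.3, 0.4]
gripper_width: 0.163
grasp_force: 6.0
t30.32 tcp [453.8  30.2 101.7] ytool 94.78 tilt [ 0.001  0.    -1.   ] dp [  4.7 -70.1 -20.3] turn -0.22110724369390766 F [-0.2  0.3  0.4] q6 -1.61 w 14.3 g 6.0
180 #..................###......#.#........#.##..##...................#...
183 .................................#.....#.#.#####................#.....
186 ........................#####.......#.#.########....#.................
189 ................#..................................#..................
192 ##................................................#...................
195 ##......................###.................###.......................
198 ##....................................................................
201 .................#############.........#..............................
204 .................#############.......#######..........................
207 .....................................######...........................
210 ..................................
[... 300 characters left out ...]
....................................
225 ......................................................................
228 ......................................................................
231 ......................................................................
234 ......................................................................
237 ......................................................................
[[356.14151984 202.25045245]]
0.6 [[352.8 199.3]] [ 0.44  -0.079  0.037]
0.8 [[352.9 208. ]] [ 0.439 -0.062  0.017]
1.0 [[353.2 216.5]] [ 0.437 -0.042  0.001]
1.2 [[353.6 224.5]] [ 0.435 -0.019 -0.011]
1.4 [[354.1 232. ]] [ 0.433  0.006 -0.018]
1.57 [[354.5 237.5]] [ 0.431  0.028 -0.02 ]
```

```bash
python3 -m pendant '[{"dp":[0,10.3,7],"turn":0,"jaw":8},{"dp":[0,10.3,8],"turn":0,"jaw":8},{"dp":[0,8.2,9.3],"turn":0,"jaw":8},{"dp":[0,8.2,9.7],"turn":0,"jaw":8},{"dp":[0,6.3,11],"turn":0,"jaw":8},{"dp":[0,6.3,11.2],"turn":0,"jaw":8},{"dp":[0,3.9,12],"turn":0,"jaw":8},{"dp":[0,3.9,12],"turn":0,"jaw":8},{"dp":[0,0,0],"turn":0,"jaw":8}]' 6
python3 - <<'E'
from h import *
to((.455,-.04,.122),95)
grab('side','s22')
h=cv2.cvtColor(np.load('pics/s22.npz')['im'],cv2.COLOR_RGB2HSV).astype(int);k=(h[...,1]<75)&(h[...,2]>70)
for v in range(190,270,3):print(v,''.join('#' if x else '.' for x in k[v,315:385]))
y=np.radians(5);ax=np.array([np.cos(y),np.sin(y),0]);n=np.array([-np.sin(y),np.cos(y),0])
B=r.get_state()["eef_pos"]+[0,0,.008]-.023*ax
print(proj("side",B))
for a in(0,.1,.2,.4,.8):
  T=B-.13*(np.cos(a)*n+np.array([0,0,np.sin(a)]));print(a,proj("side",T).round(1),T.round(3))
E
```

```text
time: 31.5
eef_pos: [0.4487, 0.0867, 0.0209]
tool_rot: [-0.041, 0.999, -0.0, -0.001]
wrist_force: [-0.2, -0.2, -0.7]
gripper_width: 0.16
grasp_force: 6.0
t31.50 tcp [448.7  86.7  20.9] ytool 94.72 tilt [ 0.002 -0.    -1.   ] dp [   4.3 -126.8 -101. ] turn -0.27991206630704824 F [-0.2 -0.2 -0.7] q6 -1.49 w 14.0 g 6.0
190 .......................#########################................#.....
193 ##........................###################.........................
196 ##....................................................................
199 ##....................####............................................
202 .......................####...........................................
205 ......................#......................#........................
208 ......................#.....................#.#.......................
211 ..........................#................#..........................
214 .......................####.................###.......................
217 ......................#...................#....#......................
220 ......................#.....
[... 785 characters left out ...]
.......
253 ......................................................................
256 ......................................................................
259 ......................................................................
262 ......................................................................
265 ......................................................................
268 ......................................................................
[[356.55514723 238.39585093]]
0 [[353.5 208.3]] [ 0.437 -0.045  0.029]
0.1 [[353.4 211.9]] [ 0.437 -0.044  0.016]
0.2 [[353.3 215.6]] [ 0.437 -0.042  0.004]
0.4 [[353.2 223.6]] [ 0.436 -0.035 -0.021]
0.8 [[353.3 240.7]] [ 0.434 -0.006 -0.064]
```

```bash
python3 -m pendant '[{"dp":[0,2,7],"turn":0,"jaw":8},{"dp":[0,0.5,7],"turn":0,"jaw":8},{"dp":[0,0,0],"turn":0,"jaw":14},{"dp":[0,0,0],"turn":0,"jaw":40},{"dp":[0,0,0],"turn":0,"jaw":40},{"dp":[0,0,-30],"turn":0,"jaw":40},{"dp":[20,30,-60],"turn":0,"jaw":50},{"dp":[0,60,-20],"turn":0,"jaw":50},{"dp":[0,60,0],"turn":0,"jaw":50},{"dp":[0,60,0],"turn":0,"jaw":50},{"dp":[0,0,0],"turn":0,"jaw":50}]' 6
python3 - <<'E'
from h import *
to((.455,-.04,.122),5)
grab('side','s23');grab('top','t23')
for n,c0,c1,r0,r1 in(('s23',325,375,195,255),('t23',270,360,215,262)):
    h=cv2.cvtColor(np.load(f'pics/{n}.npz')['im'],cv2.COLOR_RGB2HSV).astype(int);k=(h[...,1]<75)&(h[...,2]>80)
    for v in range(r0,r1,2):print(v,''.join('#' if x else '.' for x in k[v,c0:c1]))
E
```

```text
time: 32.92
eef_pos: [0.4139, 0.2964, 0.1116]
tool_rot: [-0.043, 0.999, 0.0, 0.0]
wrist_force: [-0.2, -0.7, -0.7]
gripper_width: 0.568
grasp_force: 0.0
t32.92 tcp [413.9 296.4 111.6] ytool 94.98 tilt [-0.001  0.001 -1.   ] dp [ -11.7 -338.7  -10.7] turn 89.98151528865466 F [-0.2 -0.7 -0.7] q6 -1.06 w 49.9 g 0.0
195 .......................###########################
197 ......................############################
199 ......................############################
201 ......................##################..########
203 .....................#################........####
205 .....................#################........####
207 .....................#################......######
209 .....................####################.########
211 ......................#.##########################
213 .........................#########################
215 ............................######################
217 ...........................#######################
219 ............................######################
221 ...............................###################
223 .............
[... 2442 characters left out ...]
...................................
249 ................########################..................................................
251 ..................########................................................................
253 ..........................................................................................
255 ..........................................................................................
257 ..........................................................................................
259 ..........................................................................................
261 ..........................................................................................
```

Run:
```python
from h import *
im=np.load('pics/t23.npz')['im'];h=cv2.cvtColor(im,cv2.COLOR_RGB2HSV).astype(int);k=((h[...,1]<75)&(h[...,2]>80))
k[:215]=0;k[262:]=0;k[:,:270]=0;k[:,345:]=0
y,x=np.nonzero(k);P=ray("top",np.c_[x,y],.010)[:,:2]
# long: pixels with col>300 ; short: rows<240
def line(m):
    q=P[m];c=q.mean(0);u,s,v=np.linalg.svd(q-c);return c,v[0]
c1,d1=line((x>298)&(x<328));c2,d2=line((y<238)&(x<292))
d1*=-np.sign(d1[1]);d2*=np.sign(d2[0])
A=np.c_[d1,-d2];t=np.linalg.solve(A,c2-c1);b=c1+t[0]*d1
print("bend",b,"long yaw",np.degrees(np.arctan2(d1[1],d1[0])),"short yaw",np.degrees(np.arctan2(d2[1],d2[0])))
L=((P-b)@d1).max();S=((P-b)@d2).max();print("lengths",L,S)
g=b+.060*d1;print("grasp",g,"ytool",np.degrees(np.arctan2(d1[1],d1[0]))+90)
to((*g,.1),np.degrees(np.arctan2(d1[1],d1[0]))+90)
```

```text
bend [0.42841963 0.08584398] long yaw -83.09887575346814 short yaw 7.732852169357965
lengths 0.12916060109093086 0.06551910751355165
grasp [0.43562901 0.02627868] ytool 6.9011242465318645
t33.02 tcp [413.5 292.9 111. ] ytool 94.81 tilt [ 0.001 -0.001 -1.   ] dp [   0.3 -267.5   11.2] turn 87.91048764273049 F [-0.1  0.8  0.4] q6 -1.06 w 49.8 g 0.0
```

```bash
python3 -m pendant '[{"dp":[0,-50,0],"turn":0,"jaw":40},{"dp":[0,-55,0],"turn":0,"jaw":40},{"dp":[0,-55,0],"turn":0,"jaw":40},{"dp":[0,-55,0],"turn":0,"jaw":40},{"dp":[0,-50,0],"turn":9,"jaw":40},{"dp":[0,0,0],"turn":10,"jaw":40},{"dp":[0,0,0],"turn":10,"jaw":40},{"dp":[0,0,0],"turn":10,"jaw":40},{"dp":[0,0,0],"turn":10,"jaw":40},{"dp":[0,0,5],"turn":10,"jaw":40},{"dp":[0,0,10],"turn":10,"jaw":40},{"dp":[0,0,10],"turn":10,"jaw":40},{"dp":[0,0,10],"turn":9,"jaw":40},{"dp":[0,0,0],"turn":0,"jaw":40}]' 20
python3 -c "
from h import *
to((.4356,.0263,.002),6.9)"
```

```text
time: 34.78
eef_pos: [0.4347, 0.0277, 0.0757]
tool_rot: [0.665, 0.747, -0.001, -0.001]
wrist_force: [-0.9, -0.3, 1.5]
gripper_width: 0.454
grasp_force: 0.0
t34.77 tcp [434.7  27.7  75.7] ytool 6.67 tilt [ 0.    -0.003 -1.   ] dp [-1.5  1.  73.7] turn -0.2298311310904353 F [-0.9 -0.3  1.5] q6 -0.08 w 39.8 g 0.0
```

```bash
python3 -m pendant '[{"dp":[-1.5,1,25],"turn":-0.2,"jaw":40},{"dp":[0,0,25],"turn":0,"jaw":40},{"dp":[0,0,15],"turn":0,"jaw":30},{"dp":[0,0,8],"turn":0,"jaw":30},{"dp":[0,0,0],"turn":0,"jaw":5},{"dp":[0,0,0],"turn":0,"jaw":5},{"dp":[0,0,0],"turn":0,"jaw":5},{"dp":[0,0,0],"turn":0,"jaw":5}]' 20
python3 -c "
from h import *
to((.4356,.0263,.002),6.9)"
python3 -m pendant '[{"dp":[0,0,0],"turn":0,"jaw":5},{"dp":[0,0,-10],"turn":0,"jaw":5},{"dp":[0,0,-20],"turn":0,"jaw":5},{"dp":[0,0,-25],"turn":0,"jaw":5},{"dp":[0,0,-10],"turn":7,"jaw":5},{"dp":[0,0,0],"turn":7,"jaw":5},{"dp":[0,0,0],"turn":0,"jaw":5}]' 45
python3 - <<'E'
from h import *
to((.4075,-.1959,.07),-7.05)
grab('side','s24');grab('top','t24')
h=cv2.cvtColor(np.load('pics/s24.npz')['im'],cv2.COLOR_RGB2HSV).astype(int);k=(h[...,1]<75)&(h[...,2]>80)
for v in range(170,240,3):print(v,''.join('#' if x else '.' for x in k[v,325:385]))
E
```

```text
time: 35.78
eef_pos: [0.4377, 0.0275, 0.0037]
tool_rot: [0.663, 0.748, 0.0, 0.0]
wrist_force: [-0.2, -1.5, 1.6]
gripper_width: 0.155
grasp_force: 20.0
t35.77 tcp [437.7  27.5   3.7] ytool 6.92 tilt [-0.     0.001 -1.   ] dp [-1.  -2.2  1.7] turn 0.017461782099914558 F [-0.2 -1.5  1.6] q6 -0.08 w 13.6 g 20.0
time: 36.65
eef_pos: [0.4374, 0.0276, 0.0688]
tool_rot: [0.749, 0.662, 0.0, 0.0]
wrist_force: [0.3, 0.4, -1.5]
gripper_width: 0.155
grasp_force: 45.0
t36.65 tcp [437.4  27.6  68.8] ytool -7.03 tilt [ 0.  0. -1.] dp [-225.4   -2.3   -1.2] turn 0.019543207694596276 F [ 0.3  0.4 -1.5] q6 0.16 w 13.6 g 45.0
170 ..###...#####...###.........................................
173 ............................................................
176 ..............#........................###..................
179 ........###########.........................................
182 .............................................#.##....#......
185 ............................................................
188 .###.####.............####......##..........................
191 ....##...#######........###
[... 373 characters left out ...]
.................#####............................
212 ..........................######............................
215 .........................#######............................
218 ........................#######.............................
221 ....##.................########.............................
224 ..############################..............................
227 ...##########################...............................
230 ............................................................
233 ............................................................
236 ............................................................
239 ............................................................
```

Run:
```python
from h import *
a=np.radians(-7.03);ex=np.array([np.cos(a),np.sin(a),0]);ld=np.array([np.sin(a),-np.cos(a),0])
Tc=np.array([.4374,.0276,.0733]);B=Tc-.059*ld;St=B+.064*ex
for n in("top","side"): print(n,"bend",proj(n,B),"stip",proj(n,St),"mid short",proj(n,B+.04*ex),"longpt10",proj(n,B+.02*ld),"tip",proj(n,B+.13*ld))
for n,c0,c1,r0,r1 in(('t24',260,345,200,250),('s24',322,365,195,232)):
    h=cv2.cvtColor(np.load(f'pics/{n}.npz')['im'],cv2.COLOR_RGB2HSV).astype(int);k=(h[...,1]<75)&(h[...,2]>85)
    print(n,c0)
    for v in range(r0,r1,1 if n[0]=='s' else 2):print(v,''.join('#' if x else '.' for x in k[v,c0:c1]))
# refined pocket from yellow, in the first picture and with raw local histogram
im=np.load('pics/top0.npz')['im'];h=cv2.cvtColor(im,cv2.COLOR_RGB2HSV).astype(int);ye=(h[...,0]>18)&(h[...,0]<36)&(h[...,1]>130)&(h[...,2]>100)
ye[:215]=0;ye[285:]=0;ye[:,:345]=0;ye[:,435:]=0
y,x=np.nonzero(ye);P=ray("top",np.c_[x,y],.017)[:,:2]
C=np.array([.4149,-.1363]);u=(P-C)@ex[:2];w=(P-C)@ld[:2]
m=(abs(u)<12)&(((w>15)&(w<38)/1>0)) if 0 else (abs(u)<.012)&(((w>.012)&(w<.038))|((w>.082)&(w<.125)))
print("long leg: u",u[m].mean(),"slope",np.degrees(np.polyfit(w[m],u[m],1)[0]),"tip",w[abs(u)<.006].max())
m=(abs(w)<.012)&(u>.012)&(u<.06);print("short leg: w",w[m].mean(),"tip",u[abs(w)<.006].max())
```

```text
top bend [[285.77735279 240.72570907]] stip [[288.73233146 217.28479342]] mid short [[287.63231922 226.01084427]] longpt10 [[293.17773779 241.5323775 ]] tip [[334.02939111 245.98535383]]
side bend [[350.16073846 226.37039374]] stip [[326.58005097 223.41986387]] mid short [[335.37481421 224.52030726]] longpt10 [[351.28158863 221.55652179]] tip [[356.97319665 197.11197703]]
t24 260
200 .......................################################..............................
202 .......................##############.....###########................................
204 ........................#######.....#.......##........###.###############............
206 ..........#########................######################################............
208 .........#################################################################...........
210 ........##################################################################...........
212 ........###################################################################..........
214 .......####################################################################........
[... 2762 characters left out ...]
..........#######.........
221 .......##.................########.........
222 ......###########.........#######..........
223 .....############################..........
224 .....############################..........
225 .....############################..........
226 .....###########################...........
227 ......##########################...........
228 ...........####################............
229 ...................###########.............
230 ...........................................
231 ...........................................
long leg: u -0.0006317011926788058 slope -0.10954885211489807 tip 0.13219039929059712
short leg: w -0.0001547625272832953 tip 0.06628932349785802
```

Run:
```python
from h import *
a=np.radians(-7.05);ex=np.array([np.cos(a),np.sin(a)]);ld=np.array([np.sin(a),-np.cos(a)]);C=np.array([.4149,-.1363])
for f in('side0','s12','s20'):
    im=np.load(f'pics/{f}.npz')['im'];h=cv2.cvtColor(im,cv2.COLOR_RGB2HSV).astype(int);ye=(h[...,0]>18)&(h[...,0]<36)&(h[...,1]>150)&(h[...,2]>165)
    ye[:150]=0;ye[215:]=0;ye[:,:325]=0;ye[:,:]&=True;ye[:,400:]=0
    y,x=np.nonzero(ye)
    if len(x)<20: print(f,len(x));continue
    P=ray("side",np.c_[x,y],.017)[:,:2];u=(P-C)@ex;w=(P-C)@ld
    for lo,hi in((.01,.04),(.08,.13)):
        m=(abs(u)<.014)&(w>lo)&(w<hi)
        if m.sum()>5: print(f,"long",lo,m.sum(),"u mean",u[m].mean(),u[m].min(),u[m].max())
    m=(abs(u)<.008);print("w range",w[m].min(),w[m].max())
    m=(abs(w)<.014)&(u>.015);print("short",m.sum(), u[m].max() if m.any() else None)
    for v in range(168,204,2): print(v,''.join('Y' if q else '.' for q in ye[v,335:395])) if f=='s12' else None
print("proj corner",proj("side",[*C,.017]),proj("side",[*(C+.132*ld),.017]),proj("side",[*(C+.066*ex),.017]))
```

```text
side0 long 0.01 26 u mean -0.0006811834850176074 -0.007941942083443577 0.006185489060297554
side0 long 0.08 37 u mean -0.001103585174196179 -0.008114335631443302 0.006131127235750177
w range 0.011992662077811128 0.12677607664480803
short 0 None
s12 long 0.01 26 u mean -0.0006811834850176074 -0.007941942083443577 0.006185489060297554
s12 long 0.08 38 u mean -0.0012996274989459488 -0.008553193514687434 0.006131127235750177
w range 0.011992662077811128 0.12677607664480803
short 0 None
168 ............................................................
170 ............................................................
172 ..............................YYYY..........................
174 .............................YYYYY..........................
176 .............................YYYY...........................
178 ............................YYYYY...........................
180 ...........................YYYYYY...........................
182 ...........................YYYYYY...........................
184 ..........................YYYYYY............................
186 ........................
[... 200 characters left out ...]
...............................
194 ............................................................
196 ............................................................
198 ............................................................
200 ............................................................
202 ............................................................
s20 long 0.01 26 u mean -0.0006811834850176074 -0.007941942083443577 0.006185489060297554
s20 long 0.08 38 u mean -0.0012996274989459488 -0.008553193514687434 0.006131127235750177
w range 0.011992662077811128 0.12677607664480803
short 0 None
proj corner [[361.25071553 193.34824238]] [[366.48295515 169.95566058]] [[340.39608888 190.99670463]]
```

```bash
python3 -m pendant '[{"dp":[-25,0,0],"turn":0,"jaw":5},{"dp":[-40,0,0],"turn":0,"jaw":5},{"dp":[-45,0,0],"turn":0,"jaw":5},{"dp":[-45,-1,0],"turn":0,"jaw":5},{"dp":[-40,-1,0],"turn":0,"jaw":5},{"dp":[-20,0,0],"turn":0,"jaw":5},{"dp":[-9,0,8],"turn":0,"jaw":5},{"dp":[0,0,8],"turn":0,"jaw":5},{"dp":[0,0,0],"turn":0,"jaw":5},{"dp":[0,0,0],"turn":0,"jaw":5}]' 45
python3 - <<'E'
from h import *
to((.4074,-.1949,.045),-7.05)
grab('side','s25')
h=cv2.cvtColor(np.load('pics/s25.npz')['im'],cv2.COLOR_RGB2HSV).astype(int)
s=r.get_state()["eef_pos"];a=np.radians(-7.05);ex=np.array([np.cos(a),np.sin(a),0]);ld=np.array([np.sin(a),-np.cos(a),0]);B=s+[0,0,.0045]-.059*ld
print(proj("side",B),proj("side",B+.064*ex),proj("side",B+.03*ex))
for v in range(172,202):print(v,''.join('Y' if (h[v,u,0]>18 and h[v,u,0]<36 and h[v,u,1]>140) else '#' if h[v,u,1]<75 and h[v,u,2]>85 else '.' for u in range(330,385)))
E
```

```text
time: 38.0
eef_pos: [0.4077, -0.1937, 0.0521]
tool_rot: [0.749, 0.663, -0.0, -0.0]
wrist_force: [-0.1, 0.0, -1.9]
gripper_width: 0.153
grasp_force: 45.0
t38.00 tcp [ 407.7 -193.7   52.1] ytool -7.01 tilt [ 0.    -0.001 -1.   ] dp [-1.2 -0.1  7.1] turn 0.03760103610056831 F [-0.1  0.  -1.9] q6 -0.35 w 13.4 g 45.0
[[361.73790028 183.20129681]] [[341.14110149 180.95576636]] [[352.0443155  182.14447046]]
172 #######...###...................######.................
173 #######...###..................#######.................
174 ..####....###..................#######.................
175 ....##...####..................#######.................
176 .........###...................######..................
177 .........###...................#####.YY................
178 ........####...................#####.YY................
179 ........###..###......YYYYY...######YYY................
180 .....######.##########......Y..####.YYY................
181 .....######.################.######.YYYYYYYYYY.....#...
182 .....#####..#######################.YYYYYYYYYYYY.......
183 ............####################
[... 403 characters left out ...]
...............YYYYYY...................
191 ..............................YYYYY....................
192 ................................YY.....................
193 .......................................................
194 .......................................................
195 .YYYY..................................................
196 YYYYYYYYYYYYY..........................................
197 YYYYYYYYYYYYYYYYYYYYYY.................................
198 YYYYYYYYYYYYYYYYYYYYYYYYYYYYYYY........................
199 .YYYYYYYYYYYYYYYYYYYYYYYYYYYYYYYYYYYYYY................
200 .......YYYYYYYYYYYYYYYYYYYYYYYYYYYYYYYYYYYYYYYYY.......
201 ...............YYYYYYYYYYYYYYYYYYYYYYYYYYYYYYYYYY......
```

```bash
python3 -m pendant '[{"dp":[-1.2,0,6],"turn":0,"jaw":5},{"dp":[0,0,6],"turn":0,"jaw":5},{"dp":[0,0,4],"turn":0,"jaw":5},{"dp":[0,0,4],"turn":0,"jaw":5},{"dp":[0,0,4],"turn":0,"jaw":5},{"dp":[0,0,0],"turn":0,"jaw":5}]' 30
python3 - <<'E'
from h import *
to((.4074,-.1949,.0205),-7.05)
E
```

```text
time: 38.8
eef_pos: [0.4073, -0.1955, 0.028]
tool_rot: [0.75, 0.662, -0.0, -0.0]
wrist_force: [-1.4, 0.3, -2.4]
gripper_width: 0.158
grasp_force: 30.0
t38.80 tcp [ 407.3 -195.5   28. ] ytool -7.10 tilt [ 0.    -0.001 -1.   ] dp [0.6 0.  7.5] turn -0.047376539892354685 F [-1.4  0.3 -2.4] q6 -0.35 w 13.9 g 30.0
```

```bash
python3 -m pendant '[{"dp":[0,0,4],"turn":0,"jaw":5},{"dp":[0,0,3],"turn":0,"jaw":5},{"dp":[0,0,2],"turn":0,"jaw":5},{"dp":[0,0,0],"turn":0,"jaw":5}]' 30
python3 - <<'E'
from h import *
to((.4074,-.1949,.0205),-7.05)
E
```

```text
time: 39.3
eef_pos: [0.4074, -0.1956, 0.0204]
tool_rot: [0.749, 0.662, -0.0, -0.0]
wrist_force: [-6.4, 3.0, 21.1]
gripper_width: 0.155
grasp_force: 30.0
t39.30 tcp [ 407.4 -195.6   20.4] ytool -7.09 tilt [ 0. -0. -1.] dp [ 0.7 -0.  -0.1] turn -0.03945306973436402 F [-6.4  3.  21.1] q6 -0.35 w 13.6 g 30.0
```

```bash
python3 -m pendant '[{"dp":[0,0,-1],"turn":0,"jaw":26},{"dp":[0,0,0],"turn":0,"jaw":26},{"dp":[0,0,-15],"turn":0,"jaw":26},{"dp":[0,0,-40],"turn":0,"jaw":26},{"dp":[30,0,-40],"turn":0,"jaw":0},{"dp":[60,0,0],"turn":0,"jaw":0},{"dp":[60,0,0],"turn":0,"jaw":0},{"dp":[60,0,0],"turn":0,"jaw":0},{"dp":[60,0,0],"turn":0,"jaw":0},{"dp":[0,0,0],"turn":0,"jaw":0}]' 20
cat > fin.py <<'E'
from h import *
import sys
to((.4074,-.1949,.0205),-7.05)
f=sys.argv[1];im,d=grab('top',f)
h=cv2.cvtColor(im,cv2.COLOR_RGB2HSV).astype(int)
for v in range(222,268):print(v,''.join('Y' if (h[v,u,0]>18 and h[v,u,0]<36 and h[v,u,1]>140) else '#' if h[v,u,1]<75 and h[v,u,2]>85 else '.' for u in range(350,425)))
a=np.radians(-7.05);ex=np.array([np.cos(a),np.sin(a),0]);ld=np.array([np.sin(a),-np.cos(a),0]);C=np.array([.4146,-.1363,.031])
W=world("top",d)
def z(P):
    u,v=np.round(proj("top",P)[0]).astype(int);return np.round(np.median(W[v-1:v+2,u-1:u+2,2]),4)
print("long",[z(C+l*ld) for l in(0,.02,.04,.06,.08,.1,.12)],"short",[z(C+l*ex) for l in(.015,.03,.045,.058)],"foam",z(C+.02*ld+.03*ex),z(C+.1*ld-.03*ex))
im0=im.astype(int).min(2);print(im0[196:201,291:300])
E
python3 fin.py t26
```

```text
time: 40.55
eef_pos: [0.4417, 0.0758, 0.1162]
tool_rot: [0.747, 0.664, 0.001, 0.0]
wrist_force: [0.2, -0.3, -0.3]
gripper_width: 0.006
grasp_force: 0.0
t40.55 tcp [441.7  75.8 116.2] ytool -6.74 tilt [ 0.001  0.002 -1.   ] dp [-272.9   -2.5   95.5] turn 0.3135346435934707 F [ 0.2 -0.3 -0.3] q6 0.26 w 0.6 g 0.0
222 ............................####.......................####################
223 ............................####..............................#############
224 ............................#########................................######
225 .............................#################.......................######
226 ..............................########################...............######
227 ................................##########################...........######
228 ........................................###################..........######
229 .................####............................##########..........######
230 .................#####..................................................###
231 .................######.........................................
[... 2637 characters left out ...]
..............
265 ................................YYYYYYYYYYYY...............................
266 ................................YYYYYYYYYYYY...............................
267 ................................YYYYYYYYYYYY...............................
long [np.float64(0.0304), np.float64(0.0332), np.float64(0.0318), np.float64(0.0316), np.float64(0.0317), np.float64(0.034), np.float64(0.0316)] short [np.float64(0.0316), np.float64(0.031), np.float64(0.0335), np.float64(0.0314)] foam 0.0319 0.0329
[[101  92 109 140 151 146 122 113 142]
 [118 103 111 147 160 159 138 116 145]
 [135 118 116 146 164 161 143 118 149]
 [147 130 122 151 164 166 151 122 143]
 [162 138 127 153 165 167 156 122 133]]
```

Run:
```python
from h import *
im,_=grab('side','s27');a=np.load('pics/s12.npz')['im'].astype(int).min(2)
print(im.astype(int).min(2)[189:195,311:317],a[189:195,311:317]);to((.4,0,.2))
print(r.sign_off())
```

```text
[[ 87  84  84  83  82  83]
 [ 86  86  85  87  86  85]
 [ 89  90 101 112 113  99]
 [ 91  98 118 139 140 118]
 [ 92  93 101 111 113 107]
 [ 90  89  90  90  94  98]] [[ 87  86  84  83  83  83]
 [ 87  86  85  87  86  85]
 [ 89  91 100 112 112  99]
 [ 91  98 119 139 139 120]
 [ 91  92 102 111 114 115]
 [ 90  90  90  89  98 123]]
t40.65 tcp [440.9  72.7 115.8] ytool -6.96 tilt [-0.  0. -1.] dp [-77.1 -31.7 -84.2] turn None F [-0.4 -0.1 -0.3] q6 0.26 w 0.2 g 0.0
the job is handed in; nothing more can be done
None
```

The job is handed in at 40.7 s: the bolt reads at its stop in the last picture and the key lies flush with the foam in its pocket, but I overdrove the key past the stop, so it jammed and then slipped on one hex notch before it came out. I did not measure the tub, case and tumbler again afterwards.

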